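# Shut and bolt the sticky cover of the radio tray

## Robot

A 6-joint arm with a two-finger parallel gripper is mounted at the origin on the work surface. World frame = base frame: x ahead of the robot, y to its left, z up, the work surface at z = 0. Lengths are in mm, angles in rad, forces in N, time in s.
With the tool pointing down it reaches from about 275 to 750 mm from the base axis. Payload 10.2 kg.
Tool frame: the origin (TCP) lies at the centre of the arm's flange, where the gripper is bolted on; the fingertips stand ctrl.tip_reach ahead of it and the grasp point (between the pads) lies 155 mm ahead of it (ctrl.tip_reach is the distance from the TCP to the fingertips, in mm); z points along the fingers, y is the direction in which the jaws open and shut (so a half turn about z gives the same grasp; the last joint's range is limited). The gripper opens to 85 mm and grips with 20 to 120 N. Pads are 22 mm wide; open, the fingers measure 114 mm over their backs; the gripper's body (76 mm by 85 mm) begins 54 mm behind the grasp point. The pads swing forward as they close: fully open they stand 13 mm farther back than shut.
Start: joints at [1.095, 0.313, 1.498, -0, 1.331, -0.223], TCP at [131.324, 508.317, 404.694] pointing down, gripper open.
Joint ranges: [-2.94, 2.94], [-0.97, 2.17], [0.19, 2.56], [-1.23, 4.37], [0.02, 3.11], [-2.88, 2.88]. Speed limits (rad/s): [2.39, 2.39, 3.01, 3.14, 3.14, 3.14].

## Interface

Orientations are given as a unit quaternion [w, x, y, z].
In Python, from rig import ctrl, viewer gives the robot as it stands.
- The arm moves only by the tool drive_tool, never from a script. Its argument "rows" is a list that holds one entry, the list of rows, each a list of 6 numbers: the shift along the world's x, y, z normalised to -1 to 1, where 1 is 0.1 m, then the turn, a rotation vector about the world's x, y, z normalised to -1 to 1, where 1 is 90 degrees. A call has 1 to 10 rows; each row is the pose to reach, as a shift and turn from the pose measured when the call began; what a row does not reach only later rows make up. A row lasts 1/8 s, in which the tool goes at most 62.5 mm and 10.7 degrees, less where a joint would pass 70% of its speed; a pose out of reach is approached as far as the arm can. A call with a number of a shift or a turn outside -1 to 1 is refused whole. A call with a gripper value outside its range is refused whole. "fingers" is the opening, from -1 (shut) to 1 (fully open), set as the call begins (left out, the last holds). The fingers move at their own pace and stop on an object; "force" is the grip in N (left out, the last holds). Time passes only in rows, so rows that repeat a pose let the fingers close. It gives the time, the measured TCP pose, the force and the opening at its end, in the units of the state.
- ctrl.sense(): the state, without advancing time (a new reading comes with each control period).
- viewer.capture(name): name is "side" or "top"; returns the picture (384x512x3 uint8, red, green, blue); there is no depth.
- viewer.calibration(name): a dict with "mtx" (3x3 intrinsics, pixels), "extrinsics" (4x4, takes a point from camera to world coordinates). Camera axes: x right, y up, looking along -z (the intrinsics and any distortion apply to the point x, -y, -z); pixel columns grow to the right and rows downward; lengths in mm; the calibration is good to about 2 mm. A picture is of the moment at which its call begins. calibration takes no time and is no camera call.
- ctrl.finish_job(): hands the job in, once; it reports no verdict.
The state is a dict: "time_s": time; "joints": joint angles; "dq": joint speeds; "tau": joint torques, N m; "eef_pos": TCP position; "ee_rot": TCP orientation; "force": force on the tool from outside, world axes, zero at the start; "wrist_torque": the same for the moment, N m; "grip_width": opening from 0.0 (shut) to 1.0 (fully open).
Only numpy, scipy, OpenCV 4.12 (cv2) and the standard library are available. Lean on these libraries where they do the work, as an engineer would, in place of code of your own. Each camera call takes 0.05 s, during which the arm holds its last target.

## Task

Close the radio tray for the night: slide its sticking cover fully home over the radios, both ends up against the back stop, pushing its two posts gently a little at a time at one end and then the other so that it does not rack and jam, never pinching or forcing it. Then slide the bolt fully across behind the post to lock it, and leave the things lying around the tray alone.

Things in the scene. Friction and masses are not known exactly. Their poses are not given: they have to be found in the camera images.
- tray: Fixed grey steel box, 210 deep (x) x 336 wide (y) x 71 mm high; only yaw varies. Origin on the counter: x away from the robot to the back stop, y left; it spans x -90..+120, y -168..+168. A fixed deck (x -90..+30, y -100..+100, top z 71) roofs its front; the cover's posts run in the open slots between deck and side lips (lips' inner edges y +-142, top z 71). Two radios lie in the opening behind.
- cover: Loose aluminium plate 90 (x) x 301 (y) x 8 mm, 0.5 to 0.7 kg, under deck and lips; origin: centre of its underside. Slides to the tray's +x to shut; home at tray x +65, square. It can cock 0.014 to 0.022 rad either way (worn guides: play varies): pushed at one end, that end gains 6 to 15 mm, the other stays, then it jams solid; push the other end. Free, it takes 3 to 9 N; over 35 N damages it.
- post_left (a point): Centre of the top (z 105 mm) of the cover's left post, at tray y about +125: upright, black, round, 16 mm diameter, standing 34 mm above the deck's level. Do not pinch it: push its near side with closed fingertips kept just above the deck's level. Home at tray x +35; starts 44 to 66 mm short of that.
- post_right (a point): The same for the right post, at tray y about -125 mm.
- bolt (a joint): Travel of the lock bolt, a steel bar 10 x 10 x 100 mm lying along y on the deck at tray x +19 mm: 0 drawn back (outer end at y -85), 0.050 m fully across (outer end at y -135, behind the right post). Slides to the tray's -y, drag about 3 N, stays where left. It passes behind the right post only when that post is within about 3 mm of home.
- bolt_knob (a point): Centre of the top of the bolt's upright steel knob, 14 mm diameter, top at z 110 mm, knob from z 82 mm up; at tray x +19, y -30 mm when drawn back and y -80 mm when fully across. Push it on its +y side.
- radio: Bystander: hand-held radio lying on the counter, 54 x 160 x 30 mm; origin under the body's centre.
- phone: Bystander: mobile phone lying flat, 72 x 148 x 9 mm; origin under its centre.
- mouse: Bystander: computer mouse, 60 x 105 x 33 mm; origin under its centre.

How it is judged (in metres and radians):
On the way, in this order (a step that is already met when the one before it is completed fails the run):
1. the cover is fully home at both ends, the bolt not yet thrown (x of each of post_left, post_right in the frame of tray above 0.0335 m and value of joint bolt below 0.03 m), for 0.2 s.
2. the bolt is slid across behind the right post (value of joint bolt above 0.044 m), for 0.2 s.
At the end, for the whole second after the job is handed in: Both posts are within 1.5 mm of fully home (tray x above 33.5 mm), the bolt is across by more than 44 mm of its 50, and the cover is at rest (x of each of post_left, post_right in the frame of tray above 0.0335 m and value of joint bolt above 0.044 m and linear speed of cover below 0.01 m/s); the robot touches nothing.
It fails at once if the cover is pushed or squeezed with more than 35 N (contact force between any of the fingers, the arm and cover above 35 N).
It fails at once if the tray or its bolt is pushed with more than 40 N (contact force between any of the fingers, the arm and tray above 40 N).
It fails at once if a bystander is moved by more than 25 mm (distance of any of radio, phone, mouse from where it was at the start of the episode above 0.025 m).
It also fails if it takes over 72 s, if anything falls off the work surface, if the arm or the gripper's body presses on something with over 40 N, if the wrist force passes 120 N, or if a joint passes its speed limit or range.

## Working session

There is one attempt and no reset: what is moved stays moved. The work goes in short steps, Python scripts to look and compute and a tool call to move; the robot and the scene stay as the last step left them, time stands still between calls to the robot, and variables do not carry over. Pictures are saved under pics/ and viewed, and the job is handed in when it is done.

Besides the shell and the picture viewer there is one more tool, called after "Request:" as name(argument=value, ...), one argument or row to a line, values as JSON. drive_tool: Moves the arm, as the interface text tells. Scaled input: -1 to 1 covers 0.1 m each way for a shift and 90 degrees each way for a turn. Its arguments: {"type":"object","properties":{"rows":{"type":"array","items":{"type":"array","items":{"type":"array","items":{"type":"number"}}}},"fingers":{"type":"number"},"force":{"type":"number"}},"required":["rows"]}

```bash
mkdir -p pics; ls; python3 - <<'E'
from rig import ctrl, viewer
import cv2
print(ctrl.sense(), ctrl.tip_reach)
for n in("top","side"):
    im=viewer.capture(n); cv2.imwrite(f"pics/{n}0.png",im[:,:,::-1])
    c=viewer.calibration(n); print(n,c)
E
```

```text
pics
{'time_s': 0.0, 'joints': array([ 1.09462542e+00,  3.13444334e-01,  1.49842621e+00, -1.19034365e-05,
        1.33098831e+00, -2.23398049e-01]), 'dq': array([-0.0004078 , -0.00054376,  0.00111504,  0.00148119, -0.00064837,
        0.00081402]), 'tau': array([-1.41092904e-03, -4.12269080e+01, -2.59735537e+01, -2.82953542e-04,
        4.11071276e-03,  2.54248113e-05]), 'eef_pos': array([131.29177419, 508.28086913, 404.14192619]), 'ee_rot': array([-2.11529186e-04,  1.26048793e-01,  9.92023841e-01, -5.96742507e-04]), 'force': array([0.3796015 , 0.59027839, 0.47926859]), 'wrist_torque': array([0.00305278, 0.00692608, 0.03626266]), 'grip_width': 0.9992607003104316} 173.4
top {'mtx': array([[400.07092865,   0.        , 257.88516141],
       [  0.        , 400.07092865, 189.95564153],
       [  0.        ,   0.        ,   1.        ]]), 'extrinsics': array([[-6.84303202e-02,  9.75649518e-01, -2.08387404e-01,
         3.30455518e+02],
       [-9.97645571e-01, -6.78706035e-02,  9.84360956e-03,
         3.16001269e+00],
       [-4.53946597e-03,  2.08570372e-01,  9.77996827e-01,
         1.22206168e+03],
       [ 0.00000000e+00,  0.00000000e+00,  0.00000000e+00,
         1.00000000e+00]])}
side {'mtx': array([[487.956306  ,   0.        , 248.68303757],
       [  0.        , 487.956306  , 194.77534307],
       [  0.        ,   0.        ,   1.        ]]), 'extrinsics': array([[ 9.99804072e-01,  1.31312895e-02, -1.48117357e-02,
         5.42733913e+02],
       [-1.96141089e-02,  5.56449444e-01, -8.30649928e-01,
        -1.19031126e+03],
       [-2.66552259e-03,  8.30777699e-01,  5.56597978e-01,
         8.98273226e+02],
       [ 0.00000000e+00,  0.00000000e+00,  0.00000000e+00,
         1.00000000e+00]])}
```

View pics/top0.png

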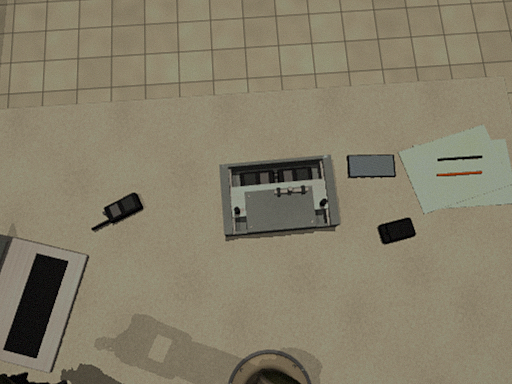

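View pics/side0.png

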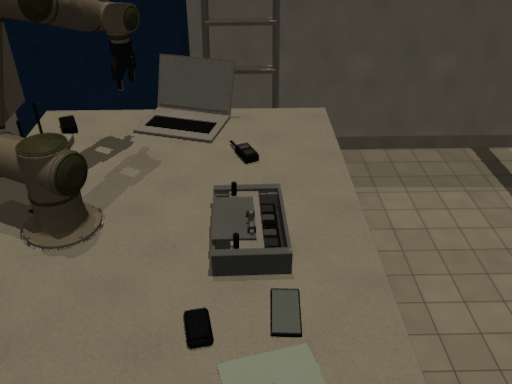

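The top view shows the tray at px (220–340, 155–238), with the posts near (237,211) and (323,203). In the side view the posts are near (234,188) and (236,241). I'll zoom in on both.

```bash
python3 - <<'E'
import cv2
a=cv2.imread("pics/top0.png")[145:245,210:350]; cv2.imwrite("pics/top0z.png",cv2.resize(a,None,fx=5.5,fy=5.5,interpolation=cv2.INTER_CUBIC))
a=cv2.imread("pics/side0.png")[175:280,200:300]; cv2.imwrite("pics/side0z.png",cv2.resize(a,None,fx=5.5,fy=5.5,interpolation=cv2.INTER_CUBIC))
E
```

```text
(no output)
```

View pics/top0z.png

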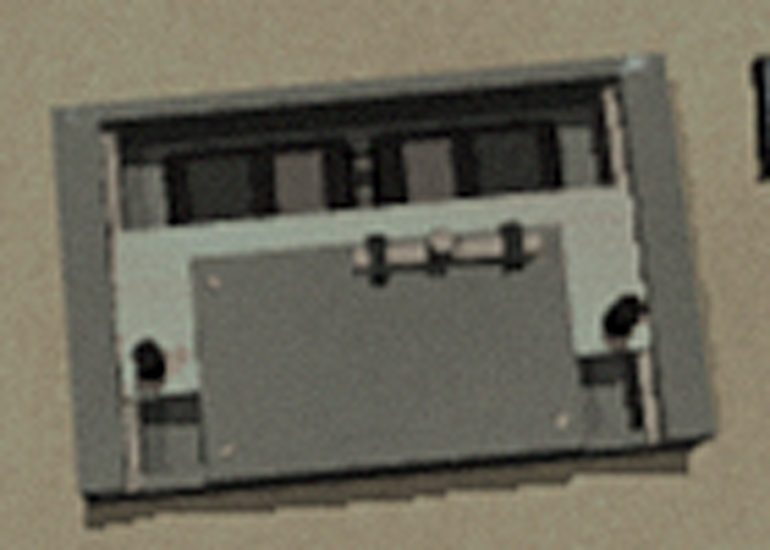

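View pics/side0z.png

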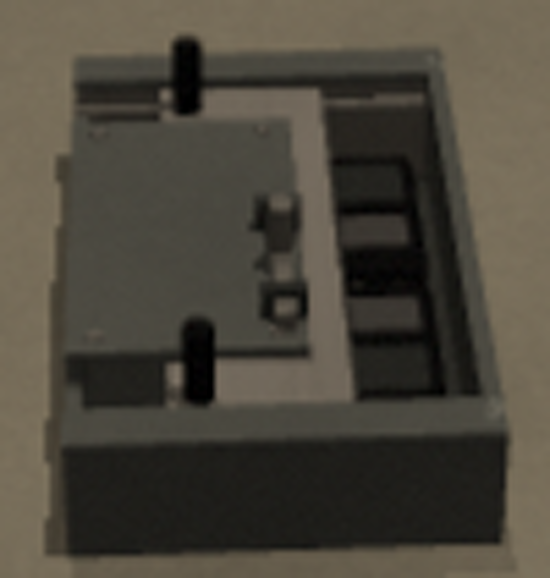

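```bash
cat > h.py <<'E'
import numpy as np, cv2, sys
from rig import ctrl, viewer
def ray(n,uv):
    c=viewer.calibration(n);K=c["mtx"];T=c["extrinsics"]
    d=np.linalg.inv(K)@np.array([uv[0],uv[1],1.]); d=T[:3,:3]@(d*[1,-1,-1]); return T[:3,3],d
def onz(n,uv,z):
    o,d=ray(n,uv); return o+d*(z-o[2])/d[2]
def tri(a,b):
    o1,d1=ray("top",a);o2,d2=ray("side",b)
    s=np.linalg.lstsq(np.c_[d1,-d2],o2-o1,rcond=None)[0]
    p,q=o1+d1*s[0],o2+d2*s[1]; return (p+q)/2,np.linalg.norm(p-q)
def proj(n,p):
    c=viewer.calibration(n);q=np.linalg.inv(c["extrinsics"])@np.r_[p,1.];q=q[:3]*[1,-1,-1];q=c["mtx"]@q;return q[:2]/q[2]
def Z(U,o,f=5.5): return (np.array(U)+.5)/f-.5+np.array(o)
E
python3 - <<'E'
from h import *
np.set_printoptions(precision=1,suppress=True)
T=(210,145);S=(200,175)
C=[onz("top",Z(u,T),71)[:2] for u in [(53,107),(662,57),(712,437),(85,494)]]
for c in C:print("topcorner",c)
L=np.array([[120,168],[120,-168],[-90,-168],[-90,168]],float)
Cs=[onz("side",Z(u,S),71)[:2] for u in [(437,50),(507,435),(62,445),(75,60)]]
for c in Cs:print("side corner",c)
for W in(np.array(C),np.array(Cs)):
    a=L-L.mean(0);b=W-W.mean(0); th=np.arctan2((a[:,0]*b[:,1]-a[:,1]*b[:,0]).sum(),(a*b).sum())
    R=np.array([[np.cos(th),-np.sin(th)],[np.sin(th),np.cos(th)]]); t=W.mean(0)-R@L.mean(0)
    print("tray",t,np.degrees(th)); print("res",W-(L@R.T+t))
    for n,ut,us in(("L",(149,350),(186,42)),("R",(628,306),(198,325)),("knob",(440,240),(282,255))):
        p,e=tri(Z(ut,T),Z(us,S)); zz=110 if n=="knob" else 105
        for q in(p,onz("top",Z(ut,T),zz),onz("side",Z(us,S),zz)): print(n,q,"tray",R.T@(q[:2]-t),e)
    for n,y,x in(("L",125,-20),("R",-125,-20),("knob",-30,19)):
        for z in (71,110 if n=="knob" else 105):
            w=np.r_[R@[x,y]+t,z]; print(n,"at",x,z,(proj("top",w)-T+.5)*5.5-.5,(proj("side",w)-S+.5)*5.5-.5)
E
```

```text
topcorner [662.6 101.3]
topcorner [ 667.7 -231.1]
topcorner [ 459.1 -235.3]
topcorner [451.9  94.7]
side corner [661.7 104.8]
side corner [ 670.5 -231.3]
side corner [ 462.1 -233.7]
side corner [454.6  99.2]
tray [545.3 -67.9] 1.1738618032607748
res [[ 0.8 -1.3]
 [-1.1  2.3]
 [ 0.3  2.5]
 [ 0.  -3.5]]
L [519.   55.1 110.1] tray [-23.8 123.5] 0.10994585615217271
L [519.9  55.4 105. ] tray [-22.9 123.8] 0.10994585615217271
L [518.8  63.1 105. ] tray [-23.8 131.5] 0.10994585615217271
R [ 525.7 -192.   108. ] tray [ -22.1 -123.6] 0.9128249281033879
R [ 525.8 -192.5  105. ] tray [ -22.1 -124.2] 0.9128249281033879
R [ 526.1 -188.1  105. ] tray [ -21.7 -119.8] 0.9128249281033879
knob [ 570.1 -101.2   81.2] tray [ 24.1 -33.8] 4.31126452133382
knob [566.2 -98.3 110. ] tray [ 20.2 -30.8] 4.31126452133382
knob [ 567.1 -140.4  110. ] tray [ 20.3 -72.9] 4.31126452133382
L at -20 71 [149.9 355.4] [194.3  99.7]
L at -20 105 [146.2 344.7] [193.1  48.2]
R at -20 71 [619.  313.7] [202.9 387.4]
R at -20 105 [629.  301.9] [201.8 331.8]
knob at 19 71 [433.4 257.9] [275.8 265.7]
knob at 19 110 [438.6 242.
[... 223 characters left out ...]
5615217271
L [518.8  63.1 105. ] tray [-25.5 129.3] 0.10994585615217271
R [ 525.7 -192.   108. ] tray [ -24.4 -125.8] 0.9128249281033879
R [ 525.8 -192.5  105. ] tray [ -24.4 -126.4] 0.9128249281033879
R [ 526.1 -188.1  105. ] tray [ -23.9 -122. ] 0.9128249281033879
knob [ 570.1 -101.2   81.2] tray [ 22.  -36.1] 4.31126452133382
knob [566.2 -98.3 110. ] tray [ 18.2 -33.1] 4.31126452133382
knob [ 567.1 -140.4  110. ] tray [ 18.1 -75.2] 4.31126452133382
L at -20 71 [145.5 352.7] [197.1  97.4]
L at -20 105 [141.6 342. ] [196.  46.]
R at -20 71 [614.3 309.9] [207.6 384.3]
R at -20 105 [624.2 297.9] [206.5 328.8]
knob at 19 71 [428.7 254.6] [279.6 262.9]
knob at 19 110 [433.8 239. ] [279.6 200.9]
```

Tray origin is about (546, −67) with yaw about 1.25°. The posts are at about (519, 56) and (526, −192), which is tray x ≈ −24, and the heights and spacing agree with the given sizes. I'll approach with the fingers shut.

Request:
drive_tool(
  rows=[
    [[0.35, -0.45, 0, 0, 0, 0.087], [0.7, -0.9, 0, 0, 0, 0.174], [0.7, -0.9, 0, 0, 0, 0.174]],
  ],
  fingers=-1,
  force=40,
)

```text
time_s: 0.48
eef_pos: [202.9, 416.4, 404.2]
ee_rot: [-0.0, -0.009, 1.0, -0.001]
force: [0.3, 0.4, 0.2]
grip_width: 0.38
```

Request:
drive_tool(
  rows=[
    [[0.35, -0.45, 0, 0, 0, 0], [0.7, -0.9, 0, 0, 0, 0], [0.7, -0.9, 0, 0, 0, 0]],
  ],
)

```text
time_s: 0.85
eef_pos: [274.3, 325.0, 404.1]
ee_rot: [-0.0, -0.006, 1.0, -0.001]
force: [-0.8, 0.5, -0.5]
grip_width: 0.002
```

Request:
drive_tool(
  rows=[
    [[0.35, -0.45, 0, 0, 0, 0], [0.7, -0.9, 0, 0, 0, 0], [0.7, -0.9, 0, 0, 0, 0]],
  ],
)

```text
time_s: 1.23
eef_pos: [345.7, 233.9, 403.9]
ee_rot: [-0.0, -0.004, 1.0, -0.001]
force: [-0.3, 0.5, 1.0]
grip_width: -0.004
```

Request:
drive_tool(
  rows=[
    [[0.35, -0.45, 0, 0, 0, 0], [0.7, -0.9, 0, 0, 0, 0], [0.7, -0.9, 0, 0, 0, 0]],
  ],
)

```text
time_s: 1.6
eef_pos: [416.9, 143.4, 403.6]
ee_rot: [-0.001, -0.002, 1.0, -0.001]
force: [0.0, 0.0, -0.7]
grip_width: -0.0
```

Request:
drive_tool(
  rows=[
    [[0.3, -0.44, -0.3, 0, 0, 0.011], [0.62, -0.87, -0.6, 0, 0, 0.011], [0.62, -0.87, -0.6, 0, 0, 0.011], [0.62, -0.87, -0.6, 0, 0, 0.011]],
  ],
)

```text
time_s: 2.1
eef_pos: [478.6, 58.2, 343.8]
ee_rot: [-0.001, -0.012, 1.0, -0.001]
force: [0.9, 0.8, -0.3]
grip_width: -0.004
```

Request:
drive_tool(
  rows=[
    [[0, 0, -0.4, 0, 0, 0], [0, 0, -0.7, 0, 0, 0], [0, 0, -0.88, 0, 0, 0], [0, 0, -0.88, 0, 0, 0], [0, 0, -0.88, 0, 0, 0]],
  ],
)

```text
time_s: 2.72
eef_pos: [478.6, 59.2, 257.1]
ee_rot: [0.0, -0.013, 1.0, -0.001]
force: [-0.2, -0.3, -0.1]
grip_width: 0.0
```

```bash
python3 - <<'E'
from h import *
print(ctrl.sense())
for n,(x,y) in(("top",(210,145)),("side",(200,175))):
    im=viewer.capture(n)[:,:,::-1]; cv2.imwrite(f"pics/{n}1.png",im)
    cv2.imwrite(f"pics/{n}1z.png",cv2.resize(im[y-60:y+110,x-20:x+130],None,fx=3.5,fy=3.5,interpolation=cv2.INTER_CUBIC))
E
```

```text
{'time_s': 2.725, 'joints': array([-0.12028319,  0.3992901 ,  1.80486219, -0.00182643,  0.93636554,
       -1.71514382]), 'dq': array([-0.01021676, -0.00051163, -0.00117094, -0.00374609, -0.00234528,
       -0.0014148 ]), 'tau': array([ 1.55631560e-01, -3.90493262e+01, -2.01012486e+01,  1.91496234e-03,
        8.22644331e-03,  1.05292874e-02]), 'eef_pos': array([478.59677585,  59.17867648, 257.07762869]), 'ee_rot': array([ 4.35646050e-04, -1.25727025e-02,  9.99920545e-01, -8.00270689e-04]), 'force': array([-0.22566029, -0.34848771, -0.14802584]), 'wrist_torque': array([-0.05310106, -0.01349281, -0.01569574]), 'grip_width': 0.00012408695607802724}
```

View pics/side1z.png

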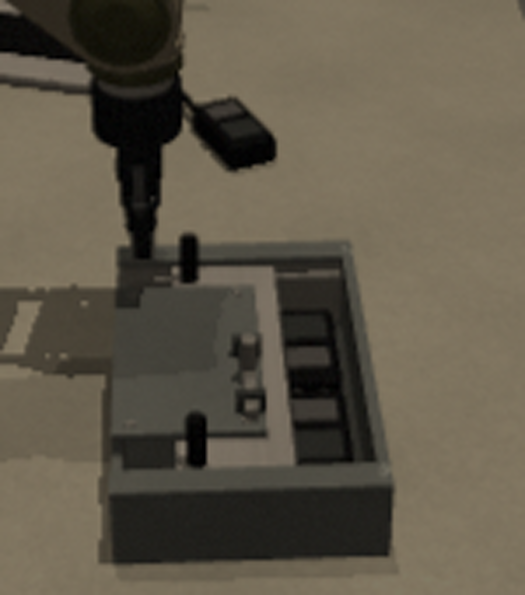

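The side view shows the closed fingertips at zoom (143,255), directly in front of the left post at (189,255). Now a gentle approach.

Request:
drive_tool(
  rows=[
    [[0.06, -0.03, -0.04, 0, 0, 0], [0.12, -0.03, -0.04, 0, 0, 0], [0.14, -0.03, -0.04, 0, 0, 0], [0.16, -0.03, -0.04, 0, 0, 0]],
  ],
)

```text
time_s: 3.32
eef_pos: [494.8, 55.7, 252.9]
ee_rot: [0.0, -0.012, 1.0, -0.001]
force: [-0.5, 0.7, 0.6]
grip_width: -0.002
```

Request:
drive_tool(
  rows=[
    [[0.01, 0, 0, 0, 0, 0], [0.02, 0, 0, 0, 0, 0], [0.03, 0, 0, 0, 0, 0]],
  ],
)

```text
time_s: 3.7
eef_pos: [497.8, 55.7, 252.9]
ee_rot: [0.0, -0.012, 1.0, -0.001]
force: [0.2, 0.3, 0.7]
grip_width: -0.001
```

Request:
drive_tool(
  rows=[
    [[0.01, 0, 0, 0, 0, 0], [0.02, 0, 0, 0, 0, 0], [0.03, 0, 0, 0, 0, 0]],
  ],
)

```text
time_s: 4.08
eef_pos: [500.6, 55.8, 252.8]
ee_rot: [-0.001, -0.012, 1.0, -0.001]
force: [-4.5, 0.2, 3.0]
grip_width: 0.004
```

Request:
drive_tool(
  rows=[
    [[0.01, 0, 0, 0, 0, 0], [0.02, 0, 0, 0, 0, 0]],
  ],
)

```text
time_s: 4.32
eef_pos: [502.5, 55.9, 252.8]
ee_rot: [-0.001, -0.012, 1.0, -0.001]
force: [-4.0, 1.5, 2.7]
grip_width: 0.003
```

Request:
drive_tool(
  rows=[
    [[0.01, 0, 0, 0, 0, 0], [0.02, 0, 0, 0, 0, 0]],
  ],
)

```text
time_s: 4.58
eef_pos: [504.5, 56.0, 252.8]
ee_rot: [-0.001, -0.012, 1.0, -0.0]
force: [-4.4, 1.7, 3.0]
grip_width: -0.0
```

Request:
drive_tool(
  rows=[
    [[-0.1, 0, 0, 0, 0, 0], [-0.12, -0.4, 0, 0, 0, 0], [-0.12, -0.85, 0, 0, 0, 0], [-0.12, -0.85, 0, 0, 0, 0]],
  ],
)

```text
time_s: 5.08
eef_pos: [492.3, -31.2, 252.9]
ee_rot: [-0.0, -0.011, 1.0, -0.001]
force: [0.5, 0.6, -0.1]
grip_width: 0.006
```

Request:
drive_tool(
  rows=[
    [[0, -0.5, 0, 0, 0, 0], [0, -1, 0, 0, 0, 0], [0, -1, 0, 0, 0, 0]],
  ],
)

```text
time_s: 5.45
eef_pos: [492.2, -133.1, 252.9]
ee_rot: [0.0, -0.009, 1.0, -0.001]
force: [0.1, 1.2, 0.4]
grip_width: -0.005
```

Request:
drive_tool(
  rows=[
    [[0, -0.4, 0, 0, 0, 0], [0, -0.62, 0, 0, 0, 0], [0.03, -0.62, 0, 0, 0, 0], [0.06, -0.62, 0, 0, 0, 0]],
  ],
)

```text
time_s: 5.95
eef_pos: [498.4, -194.0, 252.8]
ee_rot: [0.0, -0.009, 1.0, -0.001]
force: [-0.0, -0.8, 0.5]
grip_width: 0.002
```

Request:
drive_tool(
  rows=[
    [[0.02, 0, 0, 0, 0, 0], [0.04, 0, 0, 0, 0, 0], [0.05, 0, 0, 0, 0, 0], [0.06, 0, 0, 0, 0, 0]],
  ],
)

```text
time_s: 6.45
eef_pos: [504.5, -193.9, 252.8]
ee_rot: [0.0, -0.009, 1.0, -0.001]
force: [0.1, -0.5, -0.4]
grip_width: 0.004
```

Request:
drive_tool(
  rows=[
    [[0.01, 0, 0, 0, 0, 0], [0.02, 0, 0, 0, 0, 0]],
  ],
)

```text
time_s: 6.7
eef_pos: [506.5, -194.0, 252.8]
ee_rot: [0.0, -0.009, 1.0, -0.001]
force: [-1.1, 0.3, 0.1]
grip_width: 0.003
```

Request:
drive_tool(
  rows=[
    [[0.01, 0, 0, 0, 0, 0], [0.02, 0, 0, 0, 0, 0]],
  ],
)

```text
time_s: 6.95
eef_pos: [508.4, -194.0, 252.7]
ee_rot: [-0.0, -0.009, 1.0, -0.001]
force: [-3.2, -0.6, 1.4]
grip_width: 0.002
```

Request:
drive_tool(
  rows=[
    [[0.01, 0, 0, 0, 0, 0], [0.02, 0, 0, 0, 0, 0]],
  ],
)

```text
time_s: 7.2
eef_pos: [510.4, -194.1, 252.7]
ee_rot: [-0.0, -0.009, 1.0, -0.001]
force: [-3.4, -1.0, 0.8]
grip_width: -0.001
```

Request:
drive_tool(
  rows=[
    [[0.01, 0, 0, 0, 0, 0], [0.02, 0, 0, 0, 0, 0]],
  ],
)

```text
time_s: 7.45
eef_pos: [512.5, -194.1, 252.8]
ee_rot: [-0.0, -0.009, 1.0, -0.001]
force: [-3.5, -0.4, 1.4]
grip_width: -0.003
```

Request:
drive_tool(
  rows=[
    [[0.01, 0, 0, 0, 0, 0]],
  ],
)

```text
time_s: 7.58
eef_pos: [513.6, -194.2, 252.8]
ee_rot: [-0.0, -0.009, 1.0, -0.001]
force: [-2.7, -1.3, 1.3]
grip_width: 0.001
```

Request:
drive_tool(
  rows=[
    [[-0.12, 0, 0, 0, 0, 0], [-0.14, 0.4, 0, 0, 0, 0], [-0.15, 0.9, 0, 0, 0, 0], [-0.15, 0.9, 0, 0, 0, 0]],
  ],
)

```text
time_s: 8.07
eef_pos: [497.9, -101.7, 252.8]
ee_rot: [-0.0, -0.011, 1.0, -0.001]
force: [0.1, 0.2, 0.3]
grip_width: -0.0
```

Request:
drive_tool(
  rows=[
    [[0, 0.5, 0, 0, 0, 0], [0, 1, 0, 0, 0, 0], [0, 1, 0, 0, 0, 0]],
  ],
)

```text
time_s: 8.45
eef_pos: [497.5, 0.2, 252.8]
ee_rot: [-0.0, -0.012, 1.0, -0.001]
force: [-0.5, -1.2, 0.4]
grip_width: 0.002
```

Request:
drive_tool(
  rows=[
    [[0, 0.4, 0, 0, 0, 0], [0, 0.6, 0, 0, 0, 0], [0.02, 0.6, 0, 0, 0, 0], [0.04, 0.6, 0, 0, 0, 0]],
  ],
)

```text
time_s: 8.95
eef_pos: [501.8, 58.8, 252.9]
ee_rot: [0.0, -0.012, 1.0, -0.001]
force: [0.1, 0.5, -0.7]
grip_width: -0.003
```

Request:
drive_tool(
  rows=[
    [[0.01, -0.01, 0, 0, 0, 0], [0.02, -0.02, 0, 0, 0, 0], [0.03, -0.02, 0, 0, 0, 0]],
  ],
)

```text
time_s: 9.32
eef_pos: [504.9, 56.4, 252.9]
ee_rot: [-0.0, -0.012, 1.0, -0.001]
force: [-2.3, -1.8, 0.2]
grip_width: 0.006
```

Request:
drive_tool(
  rows=[
    [[0.01, 0, 0, 0, 0, 0], [0.02, 0, 0, 0, 0, 0]],
  ],
)

```text
time_s: 9.57
eef_pos: [506.7, 56.5, 252.8]
ee_rot: [-0.0, -0.012, 1.0, -0.001]
force: [-3.1, 0.9, 2.0]
grip_width: 0.001
```

Request:
drive_tool(
  rows=[
    [[0.01, 0, 0, 0, 0, 0], [0.02, 0, 0, 0, 0, 0]],
  ],
)

```text
time_s: 9.82
eef_pos: [508.7, 56.6, 252.8]
ee_rot: [-0.001, -0.012, 1.0, -0.001]
force: [-4.3, 1.2, 2.6]
grip_width: 0.0
```

Request:
drive_tool(
  rows=[
    [[0.01, 0, 0, 0, 0, 0], [0.02, 0, 0, 0, 0, 0]],
  ],
)

```text
time_s: 10.07
eef_pos: [510.8, 56.7, 252.8]
ee_rot: [-0.001, -0.012, 1.0, -0.0]
force: [-4.2, 1.6, 2.3]
grip_width: -0.002
```

Request:
drive_tool(
  rows=[
    [[0.007, 0, 0, 0, 0, 0]],
  ],
)

```text
time_s: 10.2
eef_pos: [511.5, 56.8, 252.8]
ee_rot: [-0.001, -0.012, 1.0, -0.0]
force: [-4.7, 1.4, 3.9]
grip_width: 0.001
```

Request:
drive_tool(
  rows=[
    [[0.007, 0, 0, 0, 0, 0]],
  ],
)

```text
time_s: 10.32
eef_pos: [512.2, 56.9, 252.7]
ee_rot: [-0.001, -0.012, 1.0, -0.0]
force: [-5.5, 1.9, 2.8]
grip_width: 0.003
```

Request:
drive_tool(
  rows=[
    [[0.005, 0, 0, 0, 0, 0]],
  ],
)

```text
time_s: 10.45
eef_pos: [512.7, 57.0, 252.7]
ee_rot: [-0.001, -0.012, 1.0, -0.0]
force: [-4.9, 2.2, 3.8]
grip_width: -0.002
```

Request:
drive_tool(
  rows=[
    [[-0.08, 0, 0, 0, 0, 0], [-0.08, -0.6, 0, 0, 0, 0], [-0.08, -1, 0, 0, 0, 0]],
  ],
)

```text
time_s: 10.82
eef_pos: [504.5, -44.8, 252.9]
ee_rot: [-0.0, -0.012, 1.0, -0.001]
force: [-0.2, 0.0, -0.3]
grip_width: -0.004
```

Request:
drive_tool(
  rows=[
    [[0, -0.6, 0, 0, 0, 0], [0, -1, 0, 0, 0, 0]],
  ],
)

```text
time_s: 11.08
eef_pos: [504.1, -147.2, 253.1]
ee_rot: [0.001, -0.011, 1.0, -0.001]
force: [0.2, -0.0, -0.7]
grip_width: 0.0
```

Request:
drive_tool(
  rows=[
    [[0, -0.53, 0, 0, 0, 0], [0.02, -0.54, 0, 0, 0, 0], [0.05, -0.54, 0, 0, 0, 0]],
  ],
)

```text
time_s: 11.45
eef_pos: [509.0, -201.0, 253.0]
ee_rot: [0.001, -0.011, 1.0, -0.001]
force: [0.0, 0.2, 0.2]
grip_width: -0.003
```

Request:
drive_tool(
  rows=[
    [[0.02, 0.06, 0, 0, 0, 0], [0.04, 0.06, 0, 0, 0, 0], [0.055, 0.06, 0, 0, 0, 0], [0.07, 0.06, 0, 0, 0, 0], [0.085, 0.06, 0, 0, 0, 0], [0.1, 0.06, 0, 0, 0, 0]],
  ],
)

```text
time_s: 12.2
eef_pos: [519.0, -195.1, 252.9]
ee_rot: [0.001, -0.011, 1.0, -0.001]
force: [-4.2, 0.6, 1.2]
grip_width: -0.0
```

Request:
drive_tool(
  rows=[
    [[0.01, 0, 0, 0, 0, 0]],
  ],
)

```text
time_s: 12.32
eef_pos: [519.9, -195.2, 252.9]
ee_rot: [0.0, -0.011, 1.0, -0.001]
force: [-6.8, 0.0, 3.5]
grip_width: 0.001
```

Request:
drive_tool(
  rows=[
    [[0.01, 0, 0, 0, 0, 0]],
  ],
)

```text
time_s: 12.45
eef_pos: [520.8, -195.2, 252.9]
ee_rot: [-0.001, -0.011, 1.0, -0.001]
force: [-6.0, 1.4, 3.7]
grip_width: -0.002
```

Request:
drive_tool(
  rows=[
    [[0.007, 0, 0, 0, 0, 0]],
  ],
)

```text
time_s: 12.58
eef_pos: [521.3, -195.2, 252.9]
ee_rot: [-0.001, -0.011, 1.0, -0.001]
force: [-5.6, 2.2, 3.3]
grip_width: 0.001
```

Request:
drive_tool(
  rows=[
    [[-0.1, 0, 0, 0, 0, 0], [-0.13, 0.6, 0, 0, 0, 0], [-0.14, 1, 0, 0, 0, 0]],
  ],
)

```text
time_s: 12.95
eef_pos: [506.6, -93.8, 253.0]
ee_rot: [-0.001, -0.011, 1.0, -0.001]
force: [0.4, -0.3, 0.0]
grip_width: -0.001
```

Request:
drive_tool(
  rows=[
    [[0, 0.6, 0, 0, 0, 0], [0, 1, 0, 0, 0, 0]],
  ],
)

```text
time_s: 13.2
eef_pos: [506.0, 8.2, 253.1]
ee_rot: [-0.0, -0.011, 1.0, -0.001]
force: [1.1, 0.0, 0.2]
grip_width: 0.003
```

Request:
drive_tool(
  rows=[
    [[0, 0.48, 0, 0, 0, 0], [0.02, 0.49, 0, 0, 0, 0], [0.04, 0.49, 0, 0, 0, 0]],
  ],
)

```text
time_s: 13.58
eef_pos: [510.1, 56.8, 253.2]
ee_rot: [0.0, -0.011, 1.0, -0.001]
force: [0.5, 0.5, -0.3]
grip_width: -0.0
```

Request:
drive_tool(
  rows=[
    [[0.02, 0, 0, 0, 0, 0], [0.035, 0, 0, 0, 0, 0], [0.05, 0, 0, 0, 0, 0], [0.065, 0, 0, 0, 0, 0], [0.08, 0, 0, 0, 0, 0]],
  ],
)

```text
time_s: 14.2
eef_pos: [518.2, 56.8, 253.2]
ee_rot: [0.0, -0.011, 1.0, -0.001]
force: [-3.4, 0.3, 1.3]
grip_width: -0.002
```

Request:
drive_tool(
  rows=[
    [[0.01, 0, 0, 0, 0, 0]],
  ],
)

```text
time_s: 14.32
eef_pos: [519.2, 56.9, 253.1]
ee_rot: [0.0, -0.011, 1.0, -0.001]
force: [-3.8, 0.2, 1.8]
grip_width: -0.001
```

Request:
drive_tool(
  rows=[
    [[0.008, 0, 0, 0, 0, 0]],
  ],
)

```text
time_s: 14.45
eef_pos: [520.0, 57.0, 253.1]
ee_rot: [-0.0, -0.011, 1.0, -0.001]
force: [-5.3, 1.4, 2.8]
grip_width: -0.005
```

Request:
drive_tool(
  rows=[
    [[-0.08, 0, 0, 0, 0, 0], [-0.08, -0.6, 0, 0, 0, 0], [-0.08, -1, 0, 0, 0, 0]],
  ],
)

```text
time_s: 14.82
eef_pos: [511.7, -44.6, 253.3]
ee_rot: [0.001, -0.011, 1.0, -0.001]
force: [0.1, -0.2, 0.2]
grip_width: 0.003
```

Request:
drive_tool(
  rows=[
    [[0, -0.6, 0, 0, 0, 0], [0, -1, 0, 0, 0, 0]],
  ],
)

```text
time_s: 15.08
eef_pos: [511.3, -146.9, 253.5]
ee_rot: [0.001, -0.01, 1.0, -0.001]
force: [-0.7, -0.7, 0.9]
grip_width: -0.001
```

Request:
drive_tool(
  rows=[
    [[0, -0.46, 0, 0, 0, 0], [0.02, -0.47, 0, 0, 0, 0], [0.06, -0.47, 0, 0, 0, 0]],
  ],
)

```text
time_s: 15.45
eef_pos: [517.3, -193.3, 253.4]
ee_rot: [0.001, -0.01, 1.0, -0.001]
force: [-0.2, 0.4, -0.2]
grip_width: -0.003
```

Request:
drive_tool(
  rows=[
    [[0.02, 0, 0, 0, 0, 0], [0.04, 0, 0, 0, 0, 0], [0.055, 0, 0, 0, 0, 0], [0.07, 0, 0, 0, 0, 0], [0.085, 0, 0, 0, 0, 0]],
  ],
)

```text
time_s: 16.08
eef_pos: [525.8, -193.3, 253.4]
ee_rot: [0.001, -0.01, 1.0, -0.001]
force: [-3.5, -0.3, 2.1]
grip_width: 0.004
```

Request:
drive_tool(
  rows=[
    [[0.01, 0, 0, 0, 0, 0], [0.02, 0, 0, 0, 0, 0]],
  ],
)

```text
time_s: 16.32
eef_pos: [527.7, -193.4, 253.4]
ee_rot: [0.001, -0.01, 1.0, -0.001]
force: [-5.7, 0.4, 3.4]
grip_width: -0.0
```

Request:
drive_tool(
  rows=[
    [[0.01, 0, 0, 0, 0, 0]],
  ],
)

```text
time_s: 16.45
eef_pos: [528.5, -193.4, 253.4]
ee_rot: [0.0, -0.01, 1.0, -0.001]
force: [-5.2, 1.6, 3.9]
grip_width: -0.003
```

Request:
drive_tool(
  rows=[
    [[-0.1, 0, 0, 0, 0, 0], [-0.13, 0.6, 0, 0, 0, 0], [-0.14, 1, 0, 0, 0, 0]],
  ],
)

```text
time_s: 16.82
eef_pos: [513.8, -91.9, 253.4]
ee_rot: [0.001, -0.01, 1.0, -0.001]
force: [0.7, 0.2, -0.7]
grip_width: 0.001
```

Request:
drive_tool(
  rows=[
    [[0, 0.6, 0, 0, 0, 0], [0, 1, 0, 0, 0, 0]],
  ],
)

```text
time_s: 17.08
eef_pos: [513.2, 10.1, 253.5]
ee_rot: [0.001, -0.01, 1.0, -0.001]
force: [0.6, 0.5, 0.1]
grip_width: -0.001
```

Request:
drive_tool(
  rows=[
    [[0, 0.46, 0, 0, 0, 0], [0.02, 0.47, 0, 0, 0, 0], [0.04, 0.47, 0, 0, 0, 0]],
  ],
)

```text
time_s: 17.45
eef_pos: [517.3, 56.7, 253.6]
ee_rot: [0.002, -0.01, 1.0, -0.001]
force: [-0.4, 0.3, 0.1]
grip_width: -0.001
```

Request:
drive_tool(
  rows=[
    [[0.02, 0, 0, 0, 0, 0], [0.04, 0, 0, 0, 0, 0], [0.055, 0, 0, 0, 0, 0], [0.07, 0, 0, 0, 0, 0], [0.085, 0, 0, 0, 0, 0]],
  ],
)

```text
time_s: 18.08
eef_pos: [525.8, 56.7, 253.5]
ee_rot: [0.002, -0.01, 1.0, -0.001]
force: [-3.5, 0.2, 2.5]
grip_width: 0.001
```

Request:
drive_tool(
  rows=[
    [[0.01, 0, 0, 0, 0, 0]],
  ],
)

```text
time_s: 18.2
eef_pos: [526.8, 56.8, 253.5]
ee_rot: [0.001, -0.01, 1.0, -0.001]
force: [-4.6, 1.2, 3.2]
grip_width: -0.002
```

Request:
drive_tool(
  rows=[
    [[-0.08, 0, 0, 0, 0, 0], [-0.08, -0.6, 0, 0, 0, 0], [-0.08, -1, 0, 0, 0, 0]],
  ],
)

```text
time_s: 18.58
eef_pos: [518.5, -44.8, 253.7]
ee_rot: [0.002, -0.01, 1.0, -0.001]
force: [0.5, -0.1, 1.2]
grip_width: -0.003
```

Request:
drive_tool(
  rows=[
    [[0, -0.6, 0, 0, 0, 0], [0, -1, 0, 0, 0, 0]],
  ],
)

```text
time_s: 18.82
eef_pos: [518.1, -147.0, 253.8]
ee_rot: [0.003, -0.01, 1.0, -0.001]
force: [-0.0, 0.9, -0.1]
grip_width: -0.003
```

Request:
drive_tool(
  rows=[
    [[0, -0.46, 0, 0, 0, 0], [0.02, -0.47, 0, 0, 0, 0], [0.06, -0.47, 0, 0, 0, 0]],
  ],
)

```text
time_s: 19.2
eef_pos: [524.1, -193.5, 253.7]
ee_rot: [0.003, -0.01, 1.0, -0.001]
force: [0.6, 0.5, 0.3]
grip_width: -0.004
```

Request:
drive_tool(
  rows=[
    [[0.02, 0, -0.01, 0, 0, 0], [0.04, 0, -0.01, 0, 0, 0], [0.055, 0, -0.01, 0, 0, 0], [0.07, 0, -0.01, 0, 0, 0], [0.085, 0, -0.01, 0, 0, 0], [0.1, 0, -0.01, 0, 0, 0]],
  ],
)

```text
time_s: 19.95
eef_pos: [534.0, -193.5, 252.6]
ee_rot: [0.002, -0.01, 1.0, -0.001]
force: [-3.7, 1.7, -0.2]
grip_width: 0.004
```

Request:
drive_tool(
  rows=[
    [[0.008, 0, 0, 0, 0, 0], [0.015, 0, 0, 0, 0, 0]],
  ],
)

```text
time_s: 20.2
eef_pos: [535.5, -193.5, 252.6]
ee_rot: [0.002, -0.01, 1.0, -0.001]
force: [-3.9, 0.7, 0.3]
grip_width: -0.001
```

Request:
drive_tool(
  rows=[
    [[-0.1, 0, 0, 0, 0, 0], [-0.13, 0.6, 0, 0, 0, 0], [-0.14, 1, 0, 0, 0, 0]],
  ],
)

```text
time_s: 20.58
eef_pos: [520.8, -92.0, 252.8]
ee_rot: [0.003, -0.009, 1.0, -0.001]
force: [0.2, 0.0, -0.3]
grip_width: 0.001
```

Request:
drive_tool(
  rows=[
    [[0, 0.6, 0, 0, 0, 0], [0, 1, 0, 0, 0, 0]],
  ],
)

```text
time_s: 20.82
eef_pos: [520.3, 10.0, 253.1]
ee_rot: [0.004, -0.01, 1.0, -0.001]
force: [0.4, 0.3, 0.7]
grip_width: -0.002
```

Request:
drive_tool(
  rows=[
    [[0, 0.46, 0, 0, 0, 0], [0.02, 0.47, 0, 0, 0, 0], [0.04, 0.47, 0, 0, 0, 0]],
  ],
)

```text
time_s: 21.2
eef_pos: [524.4, 56.5, 253.3]
ee_rot: [0.004, -0.01, 1.0, -0.001]
force: [-1.0, -0.5, -0.2]
grip_width: -0.004
```

Request:
drive_tool(
  rows=[
    [[0.02, 0, 0, 0, 0.005, 0], [0.04, 0, -0.01, 0, 0.005, 0], [0.055, 0, -0.01, 0, 0.005, 0], [0.07, 0, -0.01, 0, 0.005, 0], [0.085, 0, -0.01, 0, 0.005, 0]],
  ],
)

```text
time_s: 21.82
eef_pos: [532.9, 56.5, 252.1]
ee_rot: [0.0, -0.01, 1.0, -0.001]
force: [-2.4, 0.3, -0.5]
grip_width: -0.002
```

Request:
drive_tool(
  rows=[
    [[0.012, 0, 0, 0, 0, 0]],
  ],
)

```text
time_s: 21.95
eef_pos: [534.1, 56.6, 252.1]
ee_rot: [-0.0, -0.01, 1.0, -0.001]
force: [-3.4, 1.2, 3.5]
grip_width: -0.001
```

Request:
drive_tool(
  rows=[
    [[-0.08, 0, 0, 0, 0, 0], [-0.08, -0.6, 0, 0, 0, 0], [-0.08, -1, 0, 0, 0, 0]],
  ],
)

```text
time_s: 22.32
eef_pos: [525.8, -44.9, 252.3]
ee_rot: [0.001, -0.01, 1.0, -0.001]
force: [-0.0, 0.5, 0.3]
grip_width: 0.004
```

Request:
drive_tool(
  rows=[
    [[0, -0.6, 0, 0, 0, 0], [0, -1, 0, 0, 0, 0]],
  ],
)

```text
time_s: 22.58
eef_pos: [525.3, -147.2, 252.6]
ee_rot: [0.001, -0.009, 1.0, -0.002]
force: [0.9, 0.2, 0.9]
grip_width: 0.0
```

Request:
drive_tool(
  rows=[
    [[0, -0.46, 0, 0, 0, 0], [0.02, -0.47, 0, 0, 0, 0], [0.06, -0.47, 0, 0, 0, 0]],
  ],
)

```text
time_s: 22.95
eef_pos: [531.3, -193.6, 252.6]
ee_rot: [0.001, -0.009, 1.0, -0.002]
force: [1.1, 0.9, -0.9]
grip_width: -0.001
```

Request:
drive_tool(
  rows=[
    [[0.02, 0, 0, 0, 0, 0], [0.04, 0, 0, 0, 0, 0], [0.055, 0, 0, 0, 0, 0], [0.07, 0, 0, 0, 0, 0], [0.085, 0, 0, 0, 0, 0], [0.1, 0, 0, 0, 0, 0]],
  ],
)

```text
time_s: 23.7
eef_pos: [541.3, -193.7, 252.6]
ee_rot: [0.001, -0.009, 1.0, -0.002]
force: [-4.7, 0.5, 3.0]
grip_width: -0.001
```

Request:
drive_tool(
  rows=[
    [[0.008, 0, 0, 0, 0, 0], [0.015, 0, 0, 0, 0, 0]],
  ],
)

```text
time_s: 23.95
eef_pos: [542.6, -193.7, 252.6]
ee_rot: [0.0, -0.009, 1.0, -0.001]
force: [-5.8, 1.2, 2.7]
grip_width: 0.002
```

Request:
drive_tool(
  rows=[
    [[-0.1, 0, 0, 0, 0, 0], [-0.13, 0.6, 0, 0, 0, 0], [-0.14, 1, 0, 0, 0, 0]],
  ],
)

```text
time_s: 24.32
eef_pos: [527.9, -92.2, 252.6]
ee_rot: [0.001, -0.009, 1.0, -0.001]
force: [0.7, 0.3, -0.2]
grip_width: -0.002
```

Request:
drive_tool(
  rows=[
    [[0, 0.6, 0, 0, 0, 0], [0, 1, 0, 0, 0, 0]],
  ],
)

```text
time_s: 24.58
eef_pos: [527.3, 9.9, 252.7]
ee_rot: [0.001, -0.009, 1.0, -0.001]
force: [-0.1, -0.4, 0.3]
grip_width: -0.001
```

Request:
drive_tool(
  rows=[
    [[0, 0.46, 0, 0, 0, 0], [0.02, 0.47, 0, 0, 0, 0], [0.04, 0.47, 0, 0, 0, 0]],
  ],
)

```text
time_s: 24.95
eef_pos: [531.4, 56.4, 252.8]
ee_rot: [0.002, -0.009, 1.0, -0.001]
force: [-0.8, -0.3, -0.3]
grip_width: 0.001
```

```bash
python3 - <<'E'
from h import *
for n,(x,y) in(("top",(210,145)),("side",(200,175))):
    im=viewer.capture(n)[:,:,::-1]; cv2.imwrite(f"pics/{n}2.png",im)
    cv2.imwrite(f"pics/{n}2z.png",cv2.resize(im[y:y+105,x:x+140],None,fx=5.5,fy=5.5,interpolation=cv2.INTER_CUBIC))
E
```

```text
(no output)
```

View pics/side2z.png

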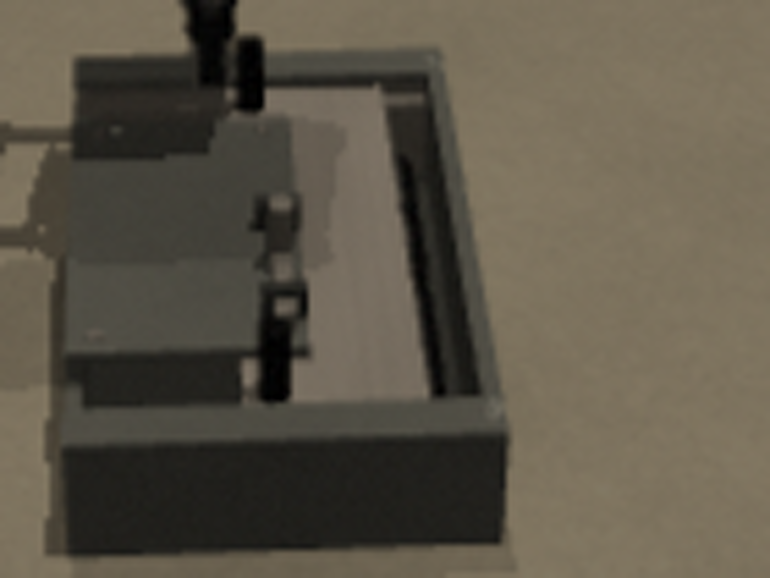

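View pics/top2z.png

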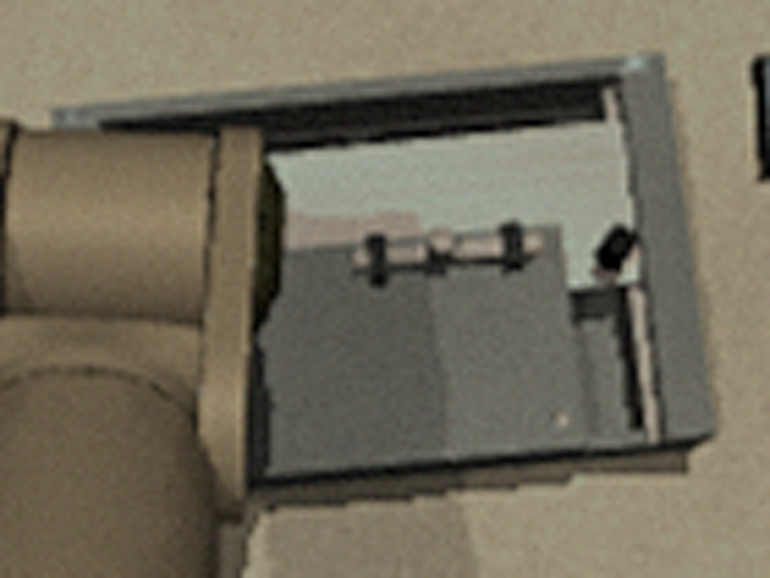

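Both views show the cover advancing. The right post is at side zoom (277,345), the left post is at (250,75), and the bolt is undisturbed. Continuing.

Request:
drive_tool(
  rows=[
    [[0.02, 0, 0, 0, 0, 0], [0.04, 0, 0, 0, 0, 0], [0.055, 0, 0, 0, 0, 0], [0.07, 0, 0, 0, 0, 0], [0.085, 0, 0, 0, 0, 0]],
  ],
)

```text
time_s: 25.68
eef_pos: [540.1, 55.9, 252.7]
ee_rot: [0.001, -0.009, 1.0, -0.001]
force: [-3.5, 0.7, 1.2]
grip_width: 0.003
```

Request:
drive_tool(
  rows=[
    [[0.01, 0, 0, 0, 0, 0]],
  ],
)

```text
time_s: 25.8
eef_pos: [541.1, 56.0, 252.7]
ee_rot: [0.001, -0.009, 1.0, -0.001]
force: [-4.0, 0.6, 2.8]
grip_width: -0.001
```

Request:
drive_tool(
  rows=[
    [[-0.08, 0, 0, 0, 0, 0], [-0.08, -0.6, 0, 0, 0, 0], [-0.08, -1, 0, 0, 0, 0]],
  ],
)

```text
time_s: 26.18
eef_pos: [532.8, -45.5, 252.8]
ee_rot: [0.002, -0.009, 1.0, -0.001]
force: [1.4, 0.4, -0.1]
grip_width: -0.001
```

Request:
drive_tool(
  rows=[
    [[0, -0.6, 0, 0, 0, 0], [0, -1, 0, 0, 0, 0]],
  ],
)

```text
time_s: 26.42
eef_pos: [532.4, -147.9, 253.0]
ee_rot: [0.003, -0.008, 1.0, -0.002]
force: [0.4, 0.0, 0.3]
grip_width: 0.0
```

Request:
drive_tool(
  rows=[
    [[0, -0.46, 0, 0, 0, 0], [0.02, -0.47, 0, 0, 0, 0], [0.06, -0.47, 0, 0, 0, 0]],
  ],
)

```text
time_s: 26.8
eef_pos: [538.4, -194.3, 252.9]
ee_rot: [0.003, -0.008, 1.0, -0.002]
force: [0.3, 0.6, 0.8]
grip_width: 0.001
```

Request:
drive_tool(
  rows=[
    [[0.02, 0, 0, 0, 0.003, 0], [0.04, 0, 0, 0, 0.003, 0], [0.055, 0, 0, 0, 0.003, 0], [0.07, 0, 0, 0, 0.003, 0], [0.085, 0, 0, 0, 0.003, 0], [0.1, 0, 0, 0, 0.003, 0]],
  ],
)

```text
time_s: 27.55
eef_pos: [548.4, -194.4, 252.9]
ee_rot: [0.0, -0.008, 1.0, -0.002]
force: [-2.6, 0.1, 1.1]
grip_width: -0.001
```

Request:
drive_tool(
  rows=[
    [[0.008, 0, 0, 0, 0, 0], [0.015, 0, 0, 0, 0, 0]],
  ],
)

```text
time_s: 27.8
eef_pos: [549.8, -194.5, 252.9]
ee_rot: [0.0, -0.008, 1.0, -0.002]
force: [-4.4, 0.5, 1.7]
grip_width: -0.002
```

Request:
drive_tool(
  rows=[
    [[-0.1, 0, 0, 0, 0, 0], [-0.15, 0.6, 0, 0, 0, 0], [-0.16, 1, 0, 0, 0, 0]],
  ],
)

```text
time_s: 28.18
eef_pos: [533.1, -92.9, 252.9]
ee_rot: [0.0, -0.008, 1.0, -0.002]
force: [-0.4, 0.9, -0.3]
grip_width: -0.004
```

Request:
drive_tool(
  rows=[
    [[0, 0.6, 0, 0, 0, 0], [0, 1, 0, 0, 0, 0]],
  ],
)

```text
time_s: 28.42
eef_pos: [532.4, 9.2, 253.1]
ee_rot: [0.001, -0.008, 1.0, -0.001]
force: [0.0, -0.1, 0.3]
grip_width: -0.004
```

Request:
drive_tool(
  rows=[
    [[0, 0.46, 0, 0, 0, 0], [0.02, 0.47, 0, 0, 0, 0], [0.06, 0.47, 0, 0, 0, 0]],
  ],
)

```text
time_s: 28.8
eef_pos: [538.5, 55.8, 253.2]
ee_rot: [0.001, -0.008, 1.0, -0.002]
force: [0.5, -0.0, -0.4]
grip_width: -0.001
```

Request:
drive_tool(
  rows=[
    [[0.02, 0, 0, 0, 0, 0], [0.04, 0, 0, 0, 0, 0], [0.055, 0, 0, 0, 0, 0], [0.07, 0, 0, 0, 0, 0], [0.085, 0, 0, 0, 0, 0]],
  ],
)

```text
time_s: 29.42
eef_pos: [547.0, 55.8, 253.1]
ee_rot: [0.001, -0.008, 1.0, -0.001]
force: [-3.5, -1.0, 2.4]
grip_width: -0.0
```

Request:
drive_tool(
  rows=[
    [[0.01, 0, 0, 0, 0, 0]],
  ],
)

```text
time_s: 29.55
eef_pos: [548.0, 55.9, 253.1]
ee_rot: [0.001, -0.008, 1.0, -0.001]
force: [-4.5, 0.3, 2.6]
grip_width: -0.001
```

Request:
drive_tool(
  rows=[
    [[-0.12, 0, 0, 0, 0, 0], [-0.14, -0.6, 0, 0, 0, 0], [-0.14, -1, 0, 0, 0, 0]],
  ],
)

```text
time_s: 29.92
eef_pos: [533.4, -45.6, 253.3]
ee_rot: [0.001, -0.008, 1.0, -0.002]
force: [0.8, -0.4, -0.2]
grip_width: 0.004
```

Request:
drive_tool(
  rows=[
    [[0, -0.6, 0, 0, 0, 0], [0, -1, 0, 0, 0, 0]],
  ],
)

```text
time_s: 30.18
eef_pos: [532.7, -147.7, 253.4]
ee_rot: [0.002, -0.008, 1.0, -0.002]
force: [0.2, 0.7, -0.3]
grip_width: 0.004
```

Request:
drive_tool(
  rows=[
    [[0, -0.46, 0, 0, 0, 0], [0.04, -0.47, 0, 0, 0, 0], [0.12, -0.47, 0, 0, 0, 0]],
  ],
)

```text
time_s: 30.55
eef_pos: [544.7, -194.1, 253.4]
ee_rot: [0.002, -0.007, 1.0, -0.002]
force: [0.2, -0.0, -0.1]
grip_width: 0.002
```

Request:
drive_tool(
  rows=[
    [[0.02, 0, 0, 0, 0, 0], [0.04, 0, 0, 0, 0, 0], [0.055, 0, 0, 0, 0, 0], [0.07, 0, 0, 0, 0, 0], [0.085, 0, 0, 0, 0, 0], [0.1, 0, 0, 0, 0, 0]],
  ],
)

```text
time_s: 31.3
eef_pos: [554.8, -194.2, 253.4]
ee_rot: [0.002, -0.007, 1.0, -0.002]
force: [-2.7, -0.0, 0.4]
grip_width: 0.003
```

Request:
drive_tool(
  rows=[
    [[0.01, 0, 0, 0, 0, 0], [0.02, 0, 0, 0, 0, 0]],
  ],
)

```text
time_s: 31.55
eef_pos: [556.7, -194.2, 253.4]
ee_rot: [0.002, -0.007, 1.0, -0.002]
force: [-4.0, 0.2, 2.5]
grip_width: -0.0
```

Request:
drive_tool(
  rows=[
    [[-0.15, 0, 0, 0, 0, 0], [-0.22, 0.5, 0, 0, 0, 0], [-0.23, 0.95, 0, 0, 0, 0]],
  ],
)

```text
time_s: 31.92
eef_pos: [533.5, -98.3, 253.5]
ee_rot: [0.002, -0.007, 1.0, -0.002]
force: [1.0, -0.3, 0.1]
grip_width: -0.002
```

Request:
drive_tool(
  rows=[
    [[0, 0.6, 0, 0, 0, 0], [0, 1, 0, 0, 0, 0]],
  ],
)

```text
time_s: 32.17
eef_pos: [533.6, 4.0, 253.7]
ee_rot: [0.003, -0.007, 1.0, -0.002]
force: [-0.4, -0.6, 0.4]
grip_width: 0.002
```

Request:
drive_tool(
  rows=[
    [[0, 0.48, 0, 0, 0, 0], [0.06, 0.52, 0, 0, 0, 0], [0.12, 0.52, 0, 0, 0, 0]],
  ],
)

```text
time_s: 32.55
eef_pos: [546.2, 55.8, 253.9]
ee_rot: [0.004, -0.007, 1.0, -0.002]
force: [0.8, 0.4, 0.3]
grip_width: 0.003
```

Request:
drive_tool(
  rows=[
    [[0.02, 0, 0, 0, 0.004, 0], [0.035, 0, -0.01, 0, 0.004, 0], [0.05, 0, -0.01, 0, 0.004, 0], [0.065, 0, -0.01, 0, 0.004, 0], [0.075, 0, -0.01, 0, 0.004, 0]],
  ],
)

```text
time_s: 33.17
eef_pos: [553.7, 55.7, 252.7]
ee_rot: [0.001, -0.007, 1.0, -0.002]
force: [-2.0, 0.1, -1.4]
grip_width: -0.001
```

Request:
drive_tool(
  rows=[
    [[0.01, 0, 0, 0, 0, 0]],
  ],
)

```text
time_s: 33.3
eef_pos: [554.8, 55.7, 252.6]
ee_rot: [0.001, -0.007, 1.0, -0.002]
force: [-3.1, 1.9, -0.0]
grip_width: 0.002
```

Request:
drive_tool(
  rows=[
    [[-0.15, 0, 0, 0, 0, 0], [-0.21, -0.5, 0, 0, 0, 0], [-0.21, -0.95, 0, 0, 0, 0]],
  ],
)

```text
time_s: 33.67
eef_pos: [533.7, -40.3, 253.1]
ee_rot: [0.001, -0.008, 1.0, -0.002]
force: [-0.0, -0.4, 0.6]
grip_width: -0.004
```

Request:
drive_tool(
  rows=[
    [[0, -0.6, 0, 0, 0, 0], [0, -1, 0, 0, 0, 0]],
  ],
)

```text
time_s: 33.92
eef_pos: [533.8, -142.8, 253.5]
ee_rot: [0.002, -0.007, 1.0, -0.002]
force: [-0.3, -0.1, -0.7]
grip_width: 0.003
```

Request:
drive_tool(
  rows=[
    [[0, -0.5, 0, 0, 0, 0], [0.08, -0.52, 0, 0, 0, 0], [0.18, -0.52, 0, 0, 0, 0]],
  ],
)

```text
time_s: 34.3
eef_pos: [552.3, -194.6, 253.6]
ee_rot: [0.003, -0.007, 1.0, -0.002]
force: [-0.3, 0.4, 0.2]
grip_width: 0.001
```

Request:
drive_tool(
  rows=[
    [[0.02, 0, -0.01, 0, 0, 0], [0.035, 0, -0.01, 0, 0, 0], [0.05, 0, -0.01, 0, 0, 0], [0.065, 0, -0.01, 0, 0, 0], [0.08, 0, -0.01, 0, 0, 0]],
  ],
)

```text
time_s: 34.92
eef_pos: [560.3, -194.5, 252.5]
ee_rot: [0.002, -0.007, 1.0, -0.002]
force: [-2.2, -0.2, 0.4]
grip_width: 0.005
```

Request:
drive_tool(
  rows=[
    [[0.01, 0, 0, 0, 0, 0]],
  ],
)

```text
time_s: 35.05
eef_pos: [561.2, -194.6, 252.5]
ee_rot: [0.002, -0.007, 1.0, -0.002]
force: [-4.4, 0.7, 2.4]
grip_width: 0.003
```

Request:
drive_tool(
  rows=[
    [[0.01, 0, 0, 0, 0, 0]],
  ],
)

```text
time_s: 35.17
eef_pos: [562.1, -194.6, 252.5]
ee_rot: [0.002, -0.007, 1.0, -0.002]
force: [-5.5, 1.3, 3.2]
grip_width: 0.002
```

Request:
drive_tool(
  rows=[
    [[0.006, 0, 0, 0, 0, 0]],
  ],
)

```text
time_s: 35.3
eef_pos: [562.6, -194.6, 252.5]
ee_rot: [0.001, -0.007, 1.0, -0.002]
force: [-5.2, 0.5, 3.0]
grip_width: -0.003
```

Request:
drive_tool(
  rows=[
    [[-0.15, 0, 0, 0, 0, 0], [-0.28, 0.4, 0, 0, 0, 0], [-0.29, 0.95, 0, 0, 0, 0]],
  ],
)

```text
time_s: 35.67
eef_pos: [533.4, -99.4, 252.7]
ee_rot: [0.003, -0.005, 1.0, -0.002]
force: [-0.0, -0.1, 0.3]
grip_width: 0.004
```

Request:
drive_tool(
  rows=[
    [[0, 0.6, 0, 0, 0, 0], [0, 1, 0, 0, 0, 0]],
  ],
)

```text
time_s: 35.92
eef_pos: [533.5, 2.9, 253.1]
ee_rot: [0.004, -0.006, 1.0, -0.002]
force: [0.7, 0.3, 0.7]
grip_width: -0.004
```

Request:
drive_tool(
  rows=[
    [[0, 0.49, 0, 0, 0, 0], [0.09, 0.53, 0, 0, 0, 0], [0.19, 0.53, 0, 0, 0, 0]],
  ],
)

```text
time_s: 36.3
eef_pos: [553.3, 55.6, 253.3]
ee_rot: [0.004, -0.006, 1.0, -0.002]
force: [-0.2, -0.7, -0.2]
grip_width: 0.001
```

Request:
drive_tool(
  rows=[
    [[0.02, 0, -0.01, 0, 0, 0], [0.03, 0, -0.01, 0, 0, 0]],
  ],
)

```text
time_s: 36.55
eef_pos: [556.4, 54.6, 252.0]
ee_rot: [0.004, -0.005, 1.0, -0.003]
force: [-1.6, 0.1, 0.7]
grip_width: 0.007
```

Request:
drive_tool(
  rows=[
    [[0.01, 0, 0, 0, 0, 0]],
  ],
)

```text
time_s: 36.67
eef_pos: [557.2, 54.2, 251.8]
ee_rot: [0.003, -0.005, 1.0, -0.002]
force: [-3.1, 1.4, 1.6]
grip_width: 0.001
```

Request:
drive_tool(
  rows=[
    [[0.008, 0, 0, 0, 0, 0]],
  ],
)

```text
time_s: 36.8
eef_pos: [557.9, 54.0, 251.7]
ee_rot: [0.003, -0.005, 1.0, -0.002]
force: [-3.3, 1.3, 2.4]
grip_width: 0.0
```

Request:
drive_tool(
  rows=[
    [[0.008, 0, 0, 0, 0, 0]],
  ],
)

```text
time_s: 36.92
eef_pos: [558.6, 54.0, 251.7]
ee_rot: [0.003, -0.005, 1.0, -0.002]
force: [-2.7, 1.4, 0.9]
grip_width: 0.0
```

Request:
drive_tool(
  rows=[
    [[0.006, 0, 0, 0, 0, 0]],
  ],
)

```text
time_s: 37.05
eef_pos: [559.2, 54.1, 251.6]
ee_rot: [0.003, -0.005, 1.0, -0.002]
force: [-4.0, 1.8, 1.0]
grip_width: 0.003
```

Request:
drive_tool(
  rows=[
    [[0.006, 0, 0, 0, 0, 0]],
  ],
)

```text
time_s: 37.17
eef_pos: [559.7, 54.1, 251.6]
ee_rot: [0.003, -0.005, 1.0, -0.002]
force: [-5.2, 1.4, 1.7]
grip_width: 0.001
```

Request:
drive_tool(
  rows=[
    [[0.006, 0, 0, 0, 0, 0]],
  ],
)

```text
time_s: 37.3
eef_pos: [560.1, 54.2, 251.6]
ee_rot: [0.002, -0.005, 1.0, -0.002]
force: [-8.4, 1.0, 4.9]
grip_width: -0.001
```

```bash
python3 - <<'E'
from h import *
n,(x,y)="side",(200,175)
im=viewer.capture(n)[:,:,::-1]; cv2.imwrite(f"pics/{n}3.png",im)
cv2.imwrite(f"pics/{n}3z.png",cv2.resize(im[y:y+105,x:x+140],None,fx=5.5,fy=5.5,interpolation=cv2.INTER_CUBIC))
E
```

```text
(no output)
```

View pics/side3z.png

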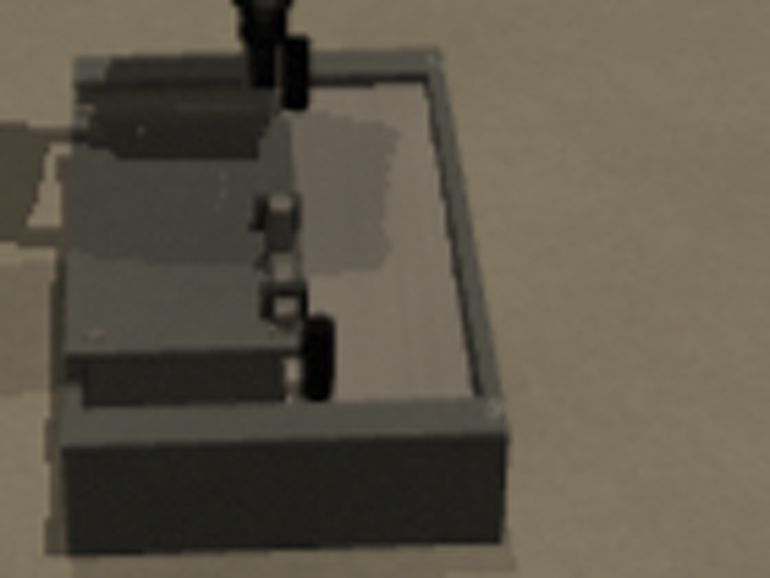

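The side view shows the left end almost touching the back stop at (425,85), with the force up to 8 N. The right end still shows a gap near (475,390), so I'll push that end next.

Request:
drive_tool(
  rows=[
    [[-0.15, 0, 0.01, 0, 0, 0], [-0.26, -0.4, 0.01, 0, 0, 0], [-0.27, -0.95, 0.01, 0, 0, 0]],
  ],
)

```text
time_s: 37.72
eef_pos: [533.0, -41.4, 253.0]
ee_rot: [0.003, -0.006, 1.0, -0.003]
force: [1.2, -0.3, 0.2]
grip_width: -0.001
```

Request:
drive_tool(
  rows=[
    [[0, -0.6, 0, 0, 0, 0], [0, -1, 0, 0, 0, 0]],
  ],
)

```text
time_s: 37.98
eef_pos: [533.1, -144.2, 253.4]
ee_rot: [0.004, -0.005, 1.0, -0.003]
force: [0.9, 0.4, -0.0]
grip_width: 0.002
```

Request:
drive_tool(
  rows=[
    [[0, -0.5, 0, 0, 0, 0], [0.12, -0.51, 0, 0, 0, 0], [0.25, -0.51, 0, 0, 0, 0]],
  ],
)

```text
time_s: 38.35
eef_pos: [558.5, -196.5, 253.6]
ee_rot: [0.005, -0.004, 1.0, -0.004]
force: [-0.4, 0.2, -0.9]
grip_width: -0.001
```

Request:
drive_tool(
  rows=[
    [[0.02, 0, 0, 0, 0.003, 0], [0.03, 0, 0, 0, 0.003, 0]],
  ],
)

```text
time_s: 38.6
eef_pos: [561.5, -196.6, 253.7]
ee_rot: [0.003, -0.004, 1.0, -0.004]
force: [0.5, -0.7, 0.2]
grip_width: 0.002
```

Request:
drive_tool(
  rows=[
    [[0.01, 0, 0, 0, 0, 0], [0.02, 0, 0, 0, 0, 0]],
  ],
)

```text
time_s: 38.85
eef_pos: [563.2, -196.6, 253.7]
ee_rot: [0.002, -0.005, 1.0, -0.004]
force: [-3.6, -0.2, 1.7]
grip_width: 0.001
```

Request:
drive_tool(
  rows=[
    [[0.01, 0, 0, 0, 0, 0]],
  ],
)

```text
time_s: 38.98
eef_pos: [564.0, -196.6, 253.7]
ee_rot: [0.002, -0.005, 1.0, -0.004]
force: [-3.1, -0.6, 2.1]
grip_width: -0.002
```

Request:
drive_tool(
  rows=[
    [[0.006, 0, 0, 0, 0, 0]],
  ],
)

```text
time_s: 39.1
eef_pos: [564.5, -196.6, 253.7]
ee_rot: [0.001, -0.005, 1.0, -0.004]
force: [-3.5, -0.9, 0.6]
grip_width: 0.002
```

Request:
drive_tool(
  rows=[
    [[0.006, 0, 0, 0, 0, 0]],
  ],
)

```text
time_s: 39.22
eef_pos: [565.0, -196.6, 253.7]
ee_rot: [0.001, -0.005, 1.0, -0.004]
force: [-2.8, 0.4, 1.6]
grip_width: -0.002
```

Request:
drive_tool(
  rows=[
    [[0.006, 0, 0, 0, 0, 0]],
  ],
)

```text
time_s: 39.35
eef_pos: [565.6, -196.7, 253.7]
ee_rot: [0.001, -0.005, 1.0, -0.004]
force: [-3.0, -0.8, 1.2]
grip_width: -0.002
```

Request:
drive_tool(
  rows=[
    [[0.006, 0, 0, 0, 0, 0]],
  ],
)

```text
time_s: 39.48
eef_pos: [566.2, -196.7, 253.7]
ee_rot: [0.001, -0.005, 1.0, -0.004]
force: [-6.4, -1.1, 3.2]
grip_width: -0.0
```

Request:
drive_tool(
  rows=[
    [[0.006, 0, 0, 0, 0, 0]],
  ],
)

```text
time_s: 39.6
eef_pos: [566.5, -196.7, 253.7]
ee_rot: [0.0, -0.005, 1.0, -0.004]
force: [-7.4, -0.6, 5.5]
grip_width: -0.002
```

Request:
drive_tool(
  rows=[
    [[0.006, 0, 0, 0, 0, 0]],
  ],
)

```text
time_s: 39.72
eef_pos: [566.8, -196.8, 253.7]
ee_rot: [-0.001, -0.005, 1.0, -0.004]
force: [-7.9, -1.1, 4.3]
grip_width: -0.002
```

Request:
drive_tool(
  rows=[
    [[0.006, 0, 0, 0, 0, 0]],
  ],
)

```text
time_s: 39.85
eef_pos: [567.1, -196.8, 253.7]
ee_rot: [-0.002, -0.005, 1.0, -0.004]
force: [-7.4, 0.4, 4.3]
grip_width: -0.0
```

Request:
drive_tool(
  rows=[
    [[0.006, 0, 0, 0, 0.002, 0], [0.01, 0, 0, 0, 0.002, 0]],
  ],
)

```text
time_s: 40.1
eef_pos: [567.9, -196.8, 253.8]
ee_rot: [-0.004, -0.005, 1.0, -0.004]
force: [-7.9, -0.6, 5.4]
grip_width: 0.003
```

Request:
drive_tool(
  rows=[
    [[0.01, 0, 0, 0, 0.002, 0]],
  ],
)

```text
time_s: 40.22
eef_pos: [568.6, -196.9, 253.8]
ee_rot: [-0.006, -0.005, 1.0, -0.004]
force: [-8.7, -0.0, 4.0]
grip_width: 0.001
```

```bash
python3 - <<'E'
from h import *
for n,(x,y) in(("top",(210,145)),("side",(200,175))):
    im=viewer.capture(n)[:,:,::-1]; cv2.imwrite(f"pics/{n}4.png",im)
    cv2.imwrite(f"pics/{n}4z.png",cv2.resize(im[y:y+105,x:x+140],None,fx=5.5,fy=5.5,interpolation=cv2.INTER_CUBIC))
s=ctrl.sense();print(s["force"],s["eef_pos"],s["ee_rot"])
E
```

```text
[-7.44319684 -1.10170318  5.37956533] [ 568.64284251 -196.9003423   253.78885121] [-0.00651564 -0.00499982  0.99995931 -0.00373153]
```

View pics/side4z.png

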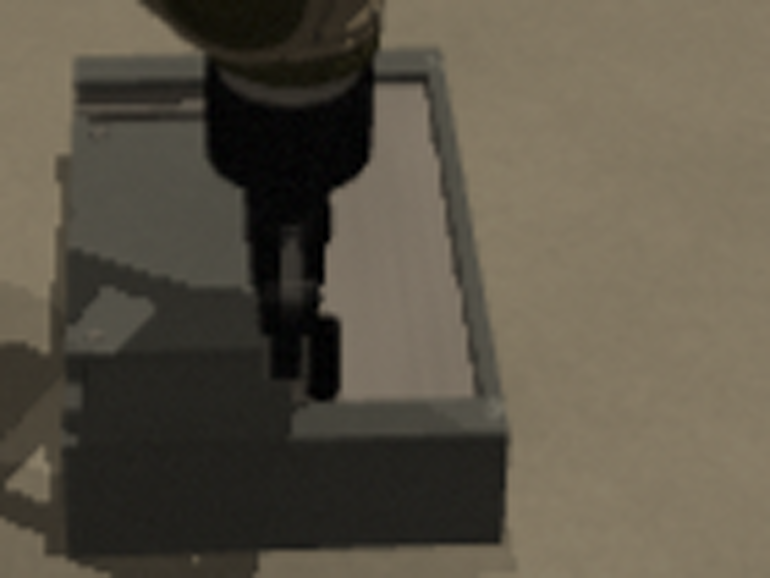

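View pics/top4z.png

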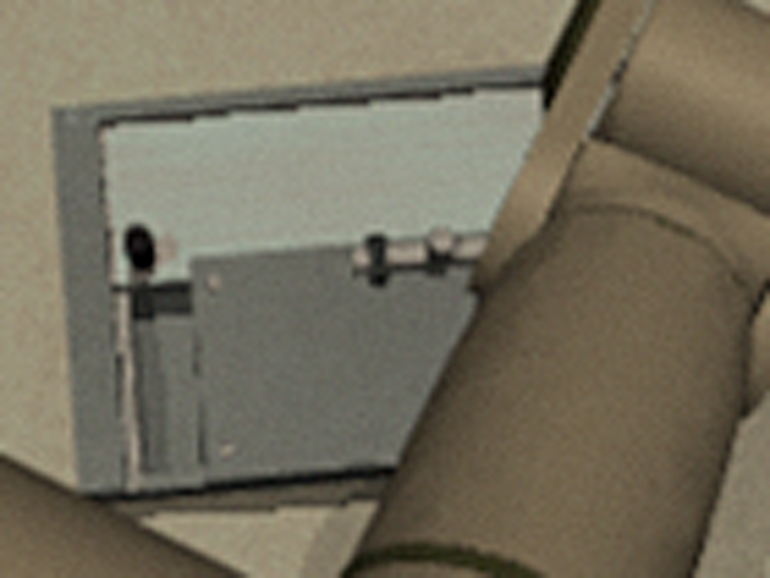

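Request:
drive_tool(
  rows=[
    [[-0.15, 0, 0, 0, 0.007, 0], [-0.32, 0.3, 0, 0, 0.007, 0], [-0.35, 0.92, 0, 0, 0.007, 0]],
  ],
)

```text
time_s: 40.7
eef_pos: [533.3, -105.2, 253.9]
ee_rot: [-0.011, -0.003, 1.0, -0.004]
force: [1.5, 1.3, 0.6]
grip_width: 0.002
```

Request:
drive_tool(
  rows=[
    [[0, 0.6, 0, 0, 0, 0], [0, 1, 0, 0, 0, 0]],
  ],
)

```text
time_s: 40.95
eef_pos: [533.3, -2.7, 254.1]
ee_rot: [-0.01, -0.004, 1.0, -0.004]
force: [0.6, -0.8, 0.1]
grip_width: 0.002
```

Request:
drive_tool(
  rows=[
    [[0, 0.54, 0, 0, 0, 0], [0.12, 0.58, 0, 0, 0, 0], [0.24, 0.58, 0, 0, 0, 0]],
  ],
)

```text
time_s: 41.32
eef_pos: [557.8, 56.5, 254.3]
ee_rot: [-0.009, -0.004, 1.0, -0.003]
force: [0.3, -0.2, 0.6]
grip_width: -0.0
```

Request:
drive_tool(
  rows=[
    [[0, -0.01, -0.01, 0, -0.011, 0], [0.015, -0.01, -0.01, 0, -0.011, 0], [0.025, -0.01, -0.01, 0, -0.011, 0]],
  ],
)

```text
time_s: 41.7
eef_pos: [560.1, 55.4, 253.3]
ee_rot: [-0.001, -0.004, 1.0, -0.003]
force: [0.3, -0.8, -0.8]
grip_width: -0.001
```

Request:
drive_tool(
  rows=[
    [[0.006, 0, 0, 0, 0, 0]],
  ],
)

```text
time_s: 41.82
eef_pos: [560.7, 55.3, 253.4]
ee_rot: [-0.001, -0.004, 1.0, -0.003]
force: [0.1, -0.5, -0.5]
grip_width: -0.0
```

Request:
drive_tool(
  rows=[
    [[0.006, 0, 0, 0, 0, 0]],
  ],
)

```text
time_s: 41.95
eef_pos: [561.1, 55.2, 253.3]
ee_rot: [-0.001, -0.004, 1.0, -0.003]
force: [-3.3, 0.9, 2.4]
grip_width: -0.003
```

Request:
drive_tool(
  rows=[
    [[0.006, 0, 0, 0, 0, 0]],
  ],
)

```text
time_s: 42.08
eef_pos: [561.4, 55.2, 253.3]
ee_rot: [-0.002, -0.004, 1.0, -0.003]
force: [-5.1, 0.1, 3.7]
grip_width: -0.002
```

Request:
drive_tool(
  rows=[
    [[0.01, 0, 0, 0, -0.002, 0], [0.018, 0, 0, 0, -0.002, 0]],
  ],
)

```text
time_s: 42.32
eef_pos: [562.0, 55.3, 253.2]
ee_rot: [-0.004, -0.004, 1.0, -0.003]
force: [-16.1, -1.5, 10.8]
grip_width: -0.001
```

Request:
drive_tool(
  rows=[
    [[0.01, 0, 0, 0, -0.006, 0], [0.01, 0, 0, 0, -0.008, 0]],
  ],
)

```text
time_s: 42.58
eef_pos: [561.4, 55.4, 253.2]
ee_rot: [-0.001, -0.005, 1.0, -0.003]
force: [-21.3, -1.4, 13.6]
grip_width: 0.002
```

Request:
drive_tool(
  rows=[
    [[-0.15, 0, 0, 0, 0, 0], [-0.27, -0.4, 0, 0, 0, 0], [-0.28, -0.95, 0, 0, 0, 0]],
  ],
)

```text
time_s: 42.95
eef_pos: [533.0, -39.9, 253.4]
ee_rot: [-0.001, -0.006, 1.0, -0.004]
force: [1.4, 0.4, -0.5]
grip_width: -0.002
```

Request:
drive_tool(
  rows=[
    [[0, -0.6, 0, 0, 0, 0], [0, -1, 0, 0, 0, 0]],
  ],
)

```text
time_s: 43.2
eef_pos: [532.9, -142.4, 253.6]
ee_rot: [-0.0, -0.005, 1.0, -0.004]
force: [-0.1, 0.0, -0.4]
grip_width: -0.001
```

Request:
drive_tool(
  rows=[
    [[0, -0.48, 0, 0, 0, 0], [0.12, -0.51, 0, 0, 0, 0], [0.28, -0.51, 0, 0, 0, 0]],
  ],
)

```text
time_s: 43.58
eef_pos: [561.1, -194.4, 253.6]
ee_rot: [-0.0, -0.004, 1.0, -0.004]
force: [-0.2, 0.3, -0.1]
grip_width: 0.003
```

Request:
drive_tool(
  rows=[
    [[0.02, 0, 0, 0, 0, 0], [0.04, 0, 0, 0, 0, 0]],
  ],
)

```text
time_s: 43.82
eef_pos: [565.0, -194.3, 253.5]
ee_rot: [-0.0, -0.004, 1.0, -0.004]
force: [-0.0, -0.2, 0.2]
grip_width: 0.0
```

Request:
drive_tool(
  rows=[
    [[0.01, 0, 0, 0, 0, 0]],
  ],
)

```text
time_s: 43.95
eef_pos: [565.8, -194.3, 253.5]
ee_rot: [-0.0, -0.004, 1.0, -0.004]
force: [-0.2, 0.0, -0.6]
grip_width: 0.0
```

Request:
drive_tool(
  rows=[
    [[0.01, 0, 0, 0, 0, 0]],
  ],
)

```text
time_s: 44.08
eef_pos: [566.5, -194.2, 253.5]
ee_rot: [-0.001, -0.004, 1.0, -0.004]
force: [-4.4, -1.1, 1.7]
grip_width: -0.004
```

Request:
drive_tool(
  rows=[
    [[0.01, 0, 0, 0, 0, 0], [0.016, 0, 0, 0, -0.001, 0]],
  ],
)

```text
time_s: 44.32
eef_pos: [567.2, -194.3, 253.5]
ee_rot: [-0.002, -0.005, 1.0, -0.004]
force: [-13.8, -0.5, 6.4]
grip_width: -0.007
```

Both ends stop solidly: left at 561.0 and right at 566.5, a 5.5 mm difference that matches a square cover, under 14–21 N test pushes. Now the bolt.

Request:
drive_tool(
  rows=[
    [[-0.15, 0, 0, 0, 0.003, 0], [-0.2, 0, 0.5, 0, -0.003, 0], [-0.1, 0.5, 0.55, 0, -0.003, 0], [0, 1, 0.55, 0, -0.003, 0], [0, 1, 0.55, 0, -0.003, 0]],
  ],
)

```text
time_s: 44.95
eef_pos: [567.5, -91.4, 308.7]
ee_rot: [0.001, -0.007, 1.0, -0.003]
force: [0.1, 0.2, -0.3]
grip_width: -0.001
```

Request:
drive_tool(
  rows=[
    [[0, 0.34, 0, 0, 0, 0], [0, 0.36, -0.2, 0, 0, 0], [0, 0.36, -0.4, 0, 0, 0], [0, 0.36, -0.4, 0, 0, 0]],
  ],
)

```text
time_s: 45.45
eef_pos: [567.2, -56.0, 267.7]
ee_rot: [-0.001, -0.006, 1.0, -0.003]
force: [-0.5, -0.0, -0.1]
grip_width: -0.001
```

```bash
python3 - <<'E'
from h import *
n,(x,y)="side",(200,175)
im=viewer.capture(n)[:,:,::-1]; cv2.imwrite(f"pics/{n}5.png",im)
cv2.imwrite(f"pics/{n}5z.png",cv2.resize(im[y:y+105,x:x+140],None,fx=5.5,fy=5.5,interpolation=cv2.INTER_CUBIC))
s=ctrl.sense();print(s["force"],s["eef_pos"],s["ee_rot"])
E
```

```text
[-0.743334    0.10692249 -0.09500759] [567.49434798 -56.01749487 268.79303629] [ 2.91114259e-04 -6.25246151e-03  9.99974600e-01 -3.40913786e-03]
```

View pics/side5z.png

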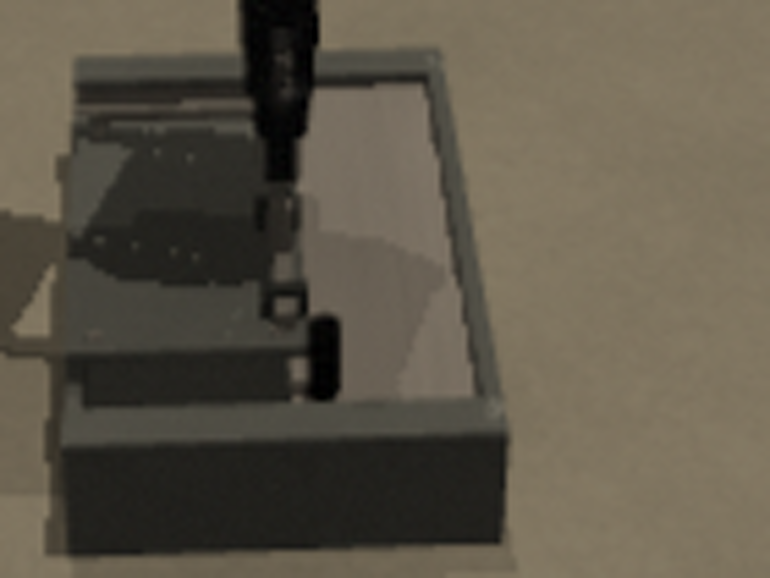

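The side view shows the fingertips at (282,180), just on the +y side of the knob at (282,205) and aligned with it. Pushing toward −y.

Request:
drive_tool(
  rows=[
    [[0, -0.06, 0, 0, 0, 0], [0, -0.12, 0, 0, 0, 0], [0, -0.15, 0, 0, 0, 0], [0, -0.18, 0, 0, 0, 0]],
  ],
)

```text
time_s: 46.0
eef_pos: [567.5, -74.3, 268.9]
ee_rot: [0.0, -0.006, 1.0, -0.003]
force: [0.8, -0.5, 0.3]
grip_width: 0.001
```

Request:
drive_tool(
  rows=[
    [[0, -0.03, 0, 0, 0, 0], [0, -0.06, 0, 0, 0, 0]],
  ],
)

```text
time_s: 46.25
eef_pos: [567.5, -80.2, 268.9]
ee_rot: [0.0, -0.006, 1.0, -0.003]
force: [-0.1, 2.8, 0.2]
grip_width: -0.005
```

Request:
drive_tool(
  rows=[
    [[0, -0.03, 0, 0, 0, 0], [0, -0.06, 0, 0, 0, 0]],
  ],
)

```text
time_s: 46.5
eef_pos: [567.5, -86.3, 269.0]
ee_rot: [0.0, -0.006, 1.0, -0.003]
force: [2.1, 2.6, -0.2]
grip_width: -0.001
```

Request:
drive_tool(
  rows=[
    [[0, -0.03, 0, 0, 0, 0], [0, -0.06, 0, 0, 0, 0], [0.002, -0.09, 0, 0, 0, 0], [0.002, -0.12, 0, 0, 0, 0]],
  ],
)

```text
time_s: 47.0
eef_pos: [567.8, -98.5, 269.0]
ee_rot: [0.0, -0.006, 1.0, -0.003]
force: [1.0, 3.7, -0.5]
grip_width: -0.0
```

Request:
drive_tool(
  rows=[
    [[0, -0.03, 0, 0, 0, 0], [0.002, -0.06, 0, 0, 0, 0], [0.003, -0.09, 0, 0, 0, 0], [0.003, -0.12, 0, 0, 0, 0]],
  ],
)

```text
time_s: 47.5
eef_pos: [568.1, -110.7, 269.0]
ee_rot: [0.0, -0.006, 1.0, -0.003]
force: [1.6, 2.1, -0.3]
grip_width: -0.003
```

Request:
drive_tool(
  rows=[
    [[0, -0.02, 0, 0, 0, 0], [0.002, -0.04, 0, 0, 0, 0], [0.003, -0.06, 0, 0, 0, 0], [0.003, -0.08, 0, 0, 0, 0]],
  ],
)

```text
time_s: 48.0
eef_pos: [568.3, -118.8, 268.9]
ee_rot: [0.0, -0.006, 1.0, -0.003]
force: [0.0, 4.0, 0.3]
grip_width: -0.0
```

Request:
drive_tool(
  rows=[
    [[0, -0.015, 0, 0, 0, 0], [0, -0.03, 0, 0, 0, 0], [0, -0.04, 0, 0, 0, 0]],
  ],
)

```text
time_s: 48.38
eef_pos: [568.4, -122.9, 269.0]
ee_rot: [0.0, -0.006, 1.0, -0.003]
force: [0.7, 2.1, 0.2]
grip_width: 0.001
```

Request:
drive_tool(
  rows=[
    [[0, -0.01, 0, 0, 0, 0], [0, -0.02, 0, 0, 0, 0]],
  ],
)

```text
time_s: 48.62
eef_pos: [568.4, -124.9, 269.0]
ee_rot: [0.001, -0.006, 1.0, -0.003]
force: [0.9, 2.7, 0.9]
grip_width: -0.001
```

Request:
drive_tool(
  rows=[
    [[0, -0.01, 0, 0, 0, 0], [0, -0.02, 0, 0, 0, 0]],
  ],
)

```text
time_s: 48.88
eef_pos: [568.4, -126.2, 268.9]
ee_rot: [0.0, -0.006, 1.0, -0.002]
force: [2.5, 10.7, 1.9]
grip_width: -0.0
```

The bolt's end stop is reached, with the force rising to 10.7 N after about 50 mm of travel. One more small nudge, then back off and check.

Request:
drive_tool(
  rows=[
    [[0, -0.006, 0, 0, 0, 0]],
  ],
)

```text
time_s: 49.0
eef_pos: [568.4, -126.1, 268.9]
ee_rot: [0.0, -0.006, 1.0, -0.001]
force: [1.0, 6.4, 1.3]
grip_width: 0.003
```

Request:
drive_tool(
  rows=[
    [[0, 0.1, 0, 0, 0, 0], [0, 0.2, 0.1, 0, 0, 0], [0, 0.2, 0.6, 0, 0, 0], [-0.5, 0.2, 0.9, 0, 0, 0], [-0.9, 0.2, 0.9, 0, 0, 0]],
  ],
)

```text
time_s: 49.62
eef_pos: [477.2, -105.6, 361.6]
ee_rot: [0.003, -0.007, 1.0, -0.002]
force: [0.3, -0.8, 0.1]
grip_width: -0.0
```

Request:
drive_tool(
  rows=[
    [[-0.5, 0.5, 0.3, 0, 0, 0], [-0.9, 0.9, 0.3, 0, 0, 0], [-0.9, 0.9, 0.3, 0, 0, 0]],
  ],
)

```text
time_s: 50.0
eef_pos: [385.1, -13.6, 392.8]
ee_rot: [0.003, -0.008, 1.0, -0.003]
force: [0.4, -1.4, -0.7]
grip_width: -0.002
```

Request:
drive_tool(
  rows=[
    [[-0.3, 0.6, 0, 0, 0, 0], [-0.3, 1, 0, 0, 0, 0], [-0.3, 1, 0, 0, 0, 0]],
  ],
)

```text
time_s: 50.38
eef_pos: [354.8, 88.4, 393.4]
ee_rot: [0.004, -0.01, 1.0, -0.003]
force: [0.1, -0.1, -0.2]
grip_width: 0.0
```

Request:
drive_tool(
  rows=[
    [[-0.3, 0.6, 0, 0, 0, 0], [-0.3, 1, 0, 0, 0, 0], [-0.3, 1, 0, 0, 0, 0]],
  ],
)

```text
time_s: 50.75
eef_pos: [324.8, 189.7, 393.6]
ee_rot: [0.004, -0.012, 1.0, -0.003]
force: [-0.5, -0.2, -0.6]
grip_width: 0.0
```

```bash
python3 - <<'E'
from h import *
for n,(x,y) in(("top",(210,145)),("side",(200,175))):
    im=viewer.capture(n)[:,:,::-1]; cv2.imwrite(f"pics/{n}6.png",im)
    cv2.imwrite(f"pics/{n}6z.png",cv2.resize(im[y:y+105,x:x+140],None,fx=5.5,fy=5.5,interpolation=cv2.INTER_CUBIC))
s=ctrl.sense();print(s["time_s"],s["force"],s["eef_pos"],s["ee_rot"])
E
```

```text
50.85 [-0.61233477 -0.14239863 -0.47889608] [325.27311918 187.9346714  393.43029435] [ 0.00412433 -0.01011742  0.99993461 -0.00337595]
```

View pics/side6z.png

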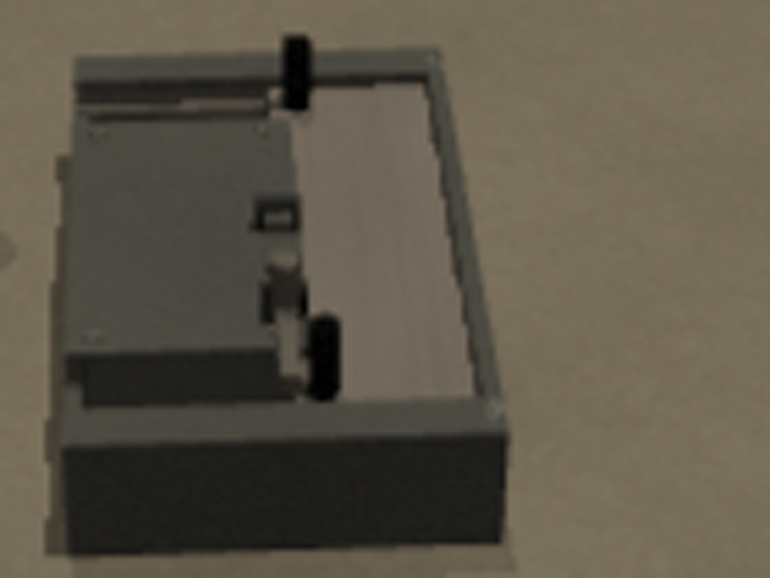

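View pics/top6z.png

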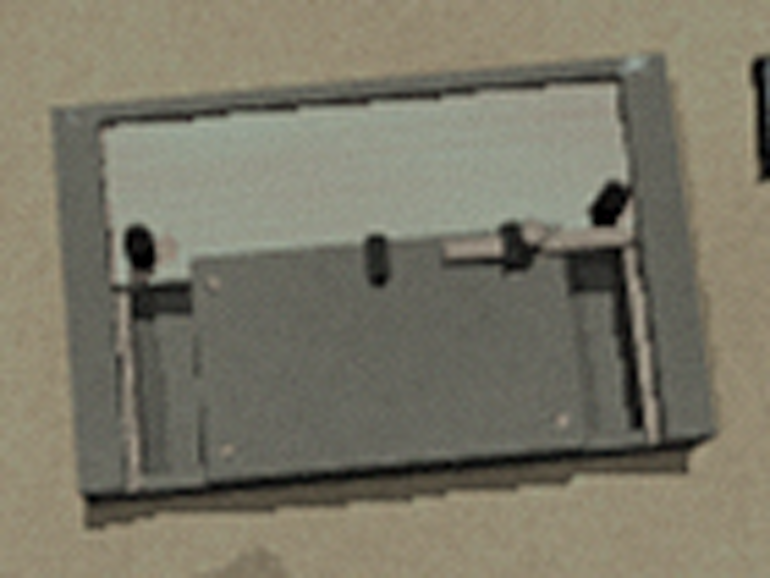

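View pics/top6.png

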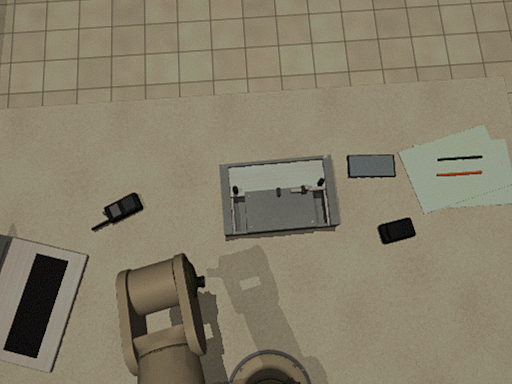

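The cover lies evenly along the back stop. The bolt is across behind the right post at zoom (630,238), and the bystanders are unmoved. One quick numeric check before handing in.

```bash
python3 - <<'E'
from h import *
np.set_printoptions(precision=1,suppress=True)
th=np.radians(1.25);R=np.array([[np.cos(th),-np.sin(th)],[np.sin(th),np.cos(th)]]);t=np.array([546.2,-66.7])
for n,ut,us,z in(("L",(139,238),(296,40),105),("R",(616,190),(324,322),105),("knob",(537,227),(284,257),110)):
    for c,u,o in(("top",ut,(210,145)),("side",us,(200,175))): print(n,c,R.T@(onz(c,Z(u,o),z)[:2]-t))
a,b=[cv2.imread(f"pics/top{i}.png") for i in(0,6)]
d=cv2.absdiff(a,b).max(2); print("bystander diffs",d[190:232,90:145].mean(),d[150:182,343:400].mean(),d[215:247,375:418].mean(), "bg",d[110:140,150:200].mean())
E
```

```text
L top [ 35.6 123.1]
L side [ 36.2 129.7]
R top [  38.5 -126.8]
R side [  37.1 -121.3]
knob top [ 21.5 -82.8]
knob side [ 20.2 -75.8]
bystander diffs 4.677922077922078 4.557017543859649 5.3001453488372094 bg 4.378
```

Within the calibration error, both posts are home, the knob is at y ≈ −79, and the bystanders are unmoved.

```bash
python3 -c "
from rig import ctrl
print(ctrl.finish_job())"
```

```text
the job is handed in; nothing more can be done
None
```

The cover is shut, the bolt is across behind the right post, and I handed the job in at about 51 s of the 72 s allowed. `finish_job` reports no verdict, so these are my own last checks.

- **Cover:** I pushed the posts alternately with closed fingertips, 4 to 9 mm at a time. Sliding took about 3 to 7 N and it never jammed. At the end I tested both ends against the stop: the left held at 21 N (about 25 N in total) and the right at 14 N. Those stop positions differ by 5.5 mm, which is what a square cover gives at the tray's yaw.
- **Bolt:** I pushed the knob about 50 mm at 2 to 4 N, until the force rose to 10.7 N at the end stop. The pictures show it lying behind the right post.
- **Camera check:** Posts came out at tray x 36 (left) and 37 to 38 (right), against 35 for home. The knob was at y −76 from the side camera and −83 from the top, against −80. The excess at the right post and the spread between views come to about 3 mm. That is slightly more than the stated 2 mm calibration, so for "home" I relied on the firm contact at both ends.
- **Surroundings:** The radio, phone and mouse looked the same in the first and last pictures. The arm is withdrawn and touching nothing.

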